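# Discard the used culture dishes at the tip-tray station

## Task

The show is over: set all the small used Petri dishes from the black mat on the steel tilt tray of the discard station, and when every one of them lies there, lift the tray by its front handle until all have slid into the bin under the clear hood. Lower the tray gently by its handle until it lies flat again, never letting it drop, and then lock it by pushing the cam lever on its left side down past dead centre, so that it snaps fully home. Leave the two large display dishes and the dropper bottle as they are.

Things in the scene. Friction and masses are not known exactly. Their poses are not given: they have to be found in the camera images.
- dish0_c (a point): small used Petri dish, closed and taped (lid stays on): plain round disc 60 mm in diameter, 20 mm high, clear with straw-coloured agar, about 35 g; there are 4 to 6 of them, lying flat on the black mat at the start. Point: its centre, 10 mm above its underside
- dish1_c (a point): small used Petri dish, closed and taped (lid stays on): plain round disc 60 mm in diameter, 20 mm high, clear with straw-coloured agar, about 35 g; there are 4 to 6 of them, lying flat on the black mat at the start. Point: its centre, 10 mm above its underside
- dish2_c (a point): small used Petri dish, closed and taped (lid stays on): plain round disc 60 mm in diameter, 20 mm high, clear with straw-coloured agar, about 35 g; there are 4 to 6 of them, lying flat on the black mat at the start. Point: its centre, 10 mm above its underside
- dish3_c (a point): small used Petri dish, closed and taped (lid stays on): plain round disc 60 mm in diameter, 20 mm high, clear with straw-coloured agar, about 35 g; there are 4 to 6 of them, lying flat on the black mat at the start. Point: its centre, 10 mm above its underside
- dish4_c (a point): small used Petri dish, closed and taped (lid stays on): plain round disc 60 mm in diameter, 20 mm high, clear with straw-coloured agar, about 35 g; there are 4 to 6 of them, lying flat on the black mat at the start. Point: its centre, 10 mm above its underside
- dish5_c (a point): small used Petri dish, closed and taped (lid stays on): plain round disc 60 mm in diameter, 20 mm high, clear with straw-coloured agar, about 35 g; there are 4 to 6 of them, lying flat on the black mat at the start. Point: its centre, 10 mm above its underside
- tray_floor (a point): centre of the upper face of the tilt tray's smooth steel floor, 210 mm (x) by 236 mm (y), 135 mm above the table when flat; moves with the tray. x: along the tray to its hinge and the bin (away from the robot), y: left, z: out of the floor. Side walls 28 mm high at y = +-119 mm, lip 15 mm high on the free edge x = -104 mm, open at the hinge end. Dishes start to slide at 0.25 to 0.45 rad of tilt
- tray_handle (a point): centre of the tray's handle: round black bar 12 mm thick, 120 mm long, along the tray's y, 50 mm in front of the free edge (clear gap 44 mm; stays at y = +-55 mm), 6 mm above the tray floor's level: 141 mm above the table when flat, 260 mm from the hinge axis; moves with the tray. A bar pinched from above can turn between the fingers. Axes as tray_floor
- tray_hinge (a point): point on the tray's hinge axis at mid-width, 135 mm above the table, fixed to the station. x: away from the robot over the bin, y: along the hinge axis to the left, z: up. The grey discard bin lies beyond it: inside from x = -16 to 246 mm, y = +-121 mm, rim at z = -25 mm, floor at z = -123 mm, under a clear hood (top at z = 83 mm, from x = 35 to 250 mm)
- tray (a joint): tilt of the tray in rad: 0 flat on its rests, grows as the handle is lifted, stop at 0.9. It falls back when let go (about 3 N to lift at the handle)
- cam_lever (a joint): over-centre cam lever, rad: 0 open (points out to the station's left and 35 degrees up), grows as its tip is pushed down; dead centre at 1.0, beyond it a spring snaps it to its stop at 1.75 (65 degrees below level: clamped). Short of centre it springs back towards open (rests at 0 to 0.2). Takes up to 9 N pressed down 50 mm out from the pivot
- lever_pivot (a point): pivot of the cam lever on the station's left side, 124 mm above the table, 130 mm on the robot's side of the hinge and 156 mm left of the tray's middle; fixed to the station. The lever swings in the upright plane across the station (parallel to the hinge axis). Axes as tray_hinge
- lever_tip (a point): outer end of the cam lever's handle, 85 mm from the pivot on its middle line; the handle is a black bar 18 mm wide and 9 mm thick (end knob 24 mm across); moves with the lever
- display0_c (a point): large display Petri dish, 92 mm in diameter and 16 mm high, centre; stays on show, must not be disturbed
- display1_c (a point): second large display Petri dish, 92 mm in diameter and 16 mm high, centre; stays on show, must not be disturbed
- dropper_c (a point): white dropper bottle, 38 mm in diameter and 85 mm high, centre; must not be disturbed
Mind the look-alikes: they are no part of the job. Leave any blue or red look-alike of the part that bears dish0_c alone.

How it is judged:
On the way, in this order (a step that is already met when the one before it is completed fails the run):
1. all the small dishes lie on the flat tray (one that was knocked off its end into the bin counts too) (((x of dish0_c in the frame of tray_floor between -0.105 and 0.105 m and y of dish0_c in the frame of tray_floor between -0.12 and 0.12 m and z of dish0_c in the frame of tray_floor between 0 and 0.06 m) or (x of dish0_c in the frame of tray_hinge between -0.02 and 0.25 m and y of dish0_c in the frame of tray_hinge between -0.125 and 0.125 m and z of dish0_c in the frame of tray_hinge between -0.13 and -0.03 m)) and ((x of dish1_c in the frame of tray_floor between -0.105 and 0.105 m and y of dish1_c in the frame of tray_floor between -0.12 and 0.12 m and z of dish1_c in the frame of tray_floor between 0 and 0.06 m) or (x of dish1_c in the frame of tray_hinge between -0.02 and 0.25 m and y of dish1_c in the frame of tray_hinge between -0.125 and 0.125 m and z of dish1_c in the frame of tray_hinge between -0.13 and -0.03 m)) and ((x of dish2_c in the frame of tray_floor between -0.105 and 0.105 m and y of dish2_c in the frame of tray_floor between -0.12 and 0.12 m and z of dish2_c in the frame of tray_floor between 0 and 0.06 m) or (x of dish2_c in the frame of tray_hinge between -0.02 and 0.25 m and y of dish2_c in the frame of tray_hinge between -0.125 and 0.125 m and z of dish2_c in the frame of tray_hinge between -0.13 and -0.03 m)) and ((x of dish3_c in the frame of tray_floor between -0.105 and 0.105 m and y of dish3_c in the frame of tray_floor between -0.12 and 0.12 m and z of dish3_c in the frame of tray_floor between 0 and 0.06 m) or (x of dish3_c in the frame of tray_hinge between -0.02 and 0.25 m and y of dish3_c in the frame of tray_hinge between -0.125 and 0.125 m and z of dish3_c in the frame of tray_hinge between -0.13 and -0.03 m)) and ((x of dish4_c in the frame of tray_floor between -0.105 and 0.105 m and y of dish4_c in the frame of tray_floor between -0.12 and 0.12 m and z of dish4_c in the frame of tray_floor between 0 and 0.06 m) or (x of dish4_c in the frame of tray_hinge between -0.02 and 0.25 m and y of dish4_c in the frame of tray_hinge between -0.125 and 0.125 m and z of dish4_c in the frame of tray_hinge between -0.13 and -0.03 m)) and ((x of dish5_c in the frame of tray_floor between -0.105 and 0.105 m and y of dish5_c in the frame of tray_floor between -0.12 and 0.12 m and z of dish5_c in the frame of tray_floor between 0 and 0.06 m) or (x of dish5_c in the frame of tray_hinge between -0.02 and 0.25 m and y of dish5_c in the frame of tray_hinge between -0.125 and 0.125 m and z of dish5_c in the frame of tray_hinge between -0.13 and -0.03 m)) and value of joint tray below 0.06 rad), for 0.2 s.
2. with the tray raised, all the small dishes have slid into the bin (x of dish0_c in the frame of tray_hinge between -0.02 and 0.25 m and y of dish0_c in the frame of tray_hinge between -0.125 and 0.125 m and z of dish0_c in the frame of tray_hinge between -0.13 and -0.03 m and x of dish1_c in the frame of tray_hinge between -0.02 and 0.25 m and y of dish1_c in the frame of tray_hinge between -0.125 and 0.125 m and z of dish1_c in the frame of tray_hinge between -0.13 and -0.03 m and x of dish2_c in the frame of tray_hinge between -0.02 and 0.25 m and y of dish2_c in the frame of tray_hinge between -0.125 and 0.125 m and z of dish2_c in the frame of tray_hinge between -0.13 and -0.03 m and x of dish3_c in the frame of tray_hinge between -0.02 and 0.25 m and y of dish3_c in the frame of tray_hinge between -0.125 and 0.125 m and z of dish3_c in the frame of tray_hinge between -0.13 and -0.03 m and x of dish4_c in the frame of tray_hinge between -0.02 and 0.25 m and y of dish4_c in the frame of tray_hinge between -0.125 and 0.125 m and z of dish4_c in the frame of tray_hinge between -0.13 and -0.03 m and x of dish5_c in the frame of tray_hinge between -0.02 and 0.25 m and y of dish5_c in the frame of tray_hinge between -0.125 and 0.125 m and z of dish5_c in the frame of tray_hinge between -0.13 and -0.03 m and value of joint tray above 0.15 rad), for 0.1 s.
3. the tray is flat again with the lever still open (x of dish0_c in the frame of tray_hinge between -0.02 and 0.25 m and y of dish0_c in the frame of tray_hinge between -0.125 and 0.125 m and z of dish0_c in the frame of tray_hinge between -0.13 and -0.03 m and x of dish1_c in the frame of tray_hinge between -0.02 and 0.25 m and y of dish1_c in the frame of tray_hinge between -0.125 and 0.125 m and z of dish1_c in the frame of tray_hinge between -0.13 and -0.03 m and x of dish2_c in the frame of tray_hinge between -0.02 and 0.25 m and y of dish2_c in the frame of tray_hinge between -0.125 and 0.125 m and z of dish2_c in the frame of tray_hinge between -0.13 and -0.03 m and x of dish3_c in the frame of tray_hinge between -0.02 and 0.25 m and y of dish3_c in the frame of tray_hinge between -0.125 and 0.125 m and z of dish3_c in the frame of tray_hinge between -0.13 and -0.03 m and x of dish4_c in the frame of tray_hinge between -0.02 and 0.25 m and y of dish4_c in the frame of tray_hinge between -0.125 and 0.125 m and z of dish4_c in the frame of tray_hinge between -0.13 and -0.03 m and x of dish5_c in the frame of tray_hinge between -0.02 and 0.25 m and y of dish5_c in the frame of tray_hinge between -0.125 and 0.125 m and z of dish5_c in the frame of tray_hinge between -0.13 and -0.03 m and value of joint tray below 0.04 rad and value of joint cam_lever below 0.8 rad), for 0.2 s.
4. the cam lever is past centre and home (value of joint cam_lever above 1.6 rad and value of joint tray below 0.04 rad), for 0.2 s.
At the end, for the whole second after the job is handed in: All small dishes present rest in the bin below its rim (centre at least 5 mm below it; rim 110 mm above the table), the tray lies flat (under 0.04 rad) and the cam lever is home (over 1.6 rad) (all of step 4 and x of dish0_c in the frame of tray_hinge between -0.02 and 0.25 m and y of dish0_c in the frame of tray_hinge between -0.125 and 0.125 m and z of dish0_c in the frame of tray_hinge between -0.13 and -0.03 m and x of dish1_c in the frame of tray_hinge between -0.02 and 0.25 m and y of dish1_c in the frame of tray_hinge between -0.125 and 0.125 m and z of dish1_c in the frame of tray_hinge between -0.13 and -0.03 m and x of dish2_c in the frame of tray_hinge between -0.02 and 0.25 m and y of dish2_c in the frame of tray_hinge between -0.125 and 0.125 m and z of dish2_c in the frame of tray_hinge between -0.13 and -0.03 m and x of dish3_c in the frame of tray_hinge between -0.02 and 0.25 m and y of dish3_c in the frame of tray_hinge between -0.125 and 0.125 m and z of dish3_c in the frame of tray_hinge between -0.13 and -0.03 m and x of dish4_c in the frame of tray_hinge between -0.02 and 0.25 m and y of dish4_c in the frame of tray_hinge between -0.125 and 0.125 m and z of dish4_c in the frame of tray_hinge between -0.13 and -0.03 m and x of dish5_c in the frame of tray_hinge between -0.02 and 0.25 m and y of dish5_c in the frame of tray_hinge between -0.125 and 0.125 m and z of dish5_c in the frame of tray_hinge between -0.13 and -0.03 m and linear speed of each of dish0, dish1, dish2, dish3, dish4, dish5 below 0.05 m/s); the robot touches nothing.
It fails at once if the tray drops (falls faster than 1.8 rad/s, as when let go more than about 12 mm above its rests) (velocity of joint tray below -1.8 rad/s).
It fails at once if a display dish or the dropper bottle is moved by more than 30 mm or tipped over (distance of any of display0_c, display1_c, dropper_c from where it was at the start of the episode above 0.03 m or angle between any of display0_c, display1_c, dropper_c's own z axis and vertical above 0.5 rad).
Of dish0, dish1, dish2, dish3, dish4, dish5 only 4 to 6 are there at a start; the rules pass over those that are not, and their reading is None.
At some moment in a run one of dish0, dish1, dish2, dish3, dish4, dish5 may be knocked a few centimetres aside while the robot is not near it.
It also fails if it takes over 210 s, if anything falls off the work surface, if the arm or the gripper's body presses on something with over 40 N, if the wrist force passes 120 N, or if a joint passes its speed limit or range.

## Robot

A 7-joint arm with a two-finger parallel gripper is mounted at the origin on the work surface. World frame = base frame: x ahead of the robot, y to its left, z up, the work surface at z = 0. Lengths are in m, angles in rad, forces in N, time in s.
With the tool pointing down it reaches from about 0.425 to 0.875 m from the base axis. Payload 4.7 kg.
Tool frame: the origin (TCP) lies at the very end of the fingers, on their centre line; the grasp point (between the pads) lies 19 mm behind it; x points along the fingers, y is the direction in which the jaws open and shut, and the axes are right-handed (so a half turn about x gives the same grasp; the last joint's range is limited). The gripper opens to 87 mm and grips with 3 to 60 N. Pads are 19 mm wide; open, the fingers measure 117 mm over their backs; the gripper's body (75 mm by 190 mm) begins 51 mm behind the grasp point.
Start: joints at [-1.253, 0.321, -0.07, 1.45, 0.023, 1.371, -0.057], TCP at [0.194, 0.62, 0.223] pointing down, gripper open.
Joint ranges: [-2.86, 2.86], [-0.3, 2.09], [-1.38, 1.24], [0.06, 2.45], [-1.56, 4.7], [0.09, 2.05], [-2.69, 2.69]. Speed limits (rad/s): [2.57, 2.57, 3.14, 3.14, 3.14, 3.14, 3.14].

## Interface

Orientations are given as a rotation vector (axis times angle).
In Python, from bench import ctrl gives the robot as it stands.
- The arm moves only by the tool step_arm, never from a script. Its argument "increments" is one flat list of numbers, 6 for each row, row after row: the shift along the tool's x, y, z in cm, then the turn, a rotation vector about the tool's x, y, z in rad. In form: [tx, ty, tz, ax, ay, az, tx, ty, tz, ax, ay, az, ...]. A call has 1 to 12 rows; each row shifts and turns the commanded pose from where the row before left it, along the tool's axes as they then stand; what a row does not reach is not made up. A row lasts 1/8 s, in which the tool goes at most 62.5 mm and 10.7 degrees, less where a joint would pass 70% of its speed; a pose out of reach is approached as far as the arm can. A call with a gripper value outside its range is refused whole. "fingers" is the opening in per cent of the stroke, from 0 (shut) to 100 (fully open), set as the call begins (left out, the last holds). The fingers move at their own pace and stop on an object; "force" is the grip in N (left out, the last holds). Time passes only in rows, so rows that do not move let the fingers close. It gives the time, the measured TCP pose, the force and the opening at its end, in the units of the state.
- ctrl.get_state(): the state, without advancing time (a new reading comes with each control period).
- ctrl.get_image(name): name is "scene" or "top" or "wrist"; returns the picture (480x640x3 uint8, red, green, blue); there is no depth.
- ctrl.camera_params(name): a dict with "vertical_fov" (degrees; the focal length in pixels is half the picture's height over the tangent of half this angle, whatever the lens; pixels are square), "cx", "cy" (the principal point, pixels), "R" (3x3) and "t" (3): a world point X has camera coordinates R X + t. Camera axes: x right, y down, z forward; pixel columns grow to the right and rows downward; lengths in m; the calibration is good to about 2 mm. A picture is of the moment at which its call begins: read the wrist's pose just before it. camera_params takes no time and is no camera call; for the wrist camera it gives the pose at the moment of the call.
- ctrl.close_job(): hands the job in, once; it reports no verdict.
Trained networks look in the newest picture that a camera, given by its name, has taken for a name from the list of things; names that differ only in an ending like _2 or _b are one class to them, and where a whole thing is asked for, a point or a joint stands for the part that bears it (a point fixed in the world has none). Each returns a list of dicts, best first, with "score" (0 to 1); they miss things now and then, are a little off and sometimes report something else, mostly with a low value. They report only what shows in the picture. A call takes as long as a camera call. They do not tell look-alikes from the thing itself.
- ctrl.search_frame(camera, name): "xyz" ([x, y, z] in m, in the coordinates of the camera as it stood for that picture, good to about 4 mm: the middle of the surface that is visible of it).
- ctrl.silhouettes(camera, name): "pixels" (480x640 bool, what is visible of it).
- ctrl.spot_point(camera, name): "xyz" ([x, y, z] in m, in the coordinates of the camera as it stood for that picture, good to about 4 mm: a listed point, or the origin of a listed thing).
The state is a dict: "time": time; "joint_positions": joint angles; "qd": joint speeds; "joint_torque": joint torques, N m; "position": TCP position; "tool_rot": TCP orientation; "ft_force": force on the tool from outside, world axes, zero at the start; "torque": the same for the moment, N m; "grip_width": opening from 0.0 (shut) to 1.0 (fully open).
Only numpy, scipy, OpenCV 4.12 (cv2) and the standard library are available. Lean on these libraries where they do the work, as an engineer would, in place of code of your own. Each camera call takes 0.05 s, during which the arm holds its last target.

## Working session

There is one attempt and no reset: what is moved stays moved. The work goes in short steps, Python scripts to look and compute and a tool call to move; the robot and the scene stay as the last step left them, time stands still between calls to the robot, and variables do not carry over. Pictures are saved under pics/ and viewed, and the job is handed in when it is done.

Besides the shell and the picture viewer there is one more tool, called after "Request:" as a command line: name --argument value ..., lists and objects as JSON in quotes. step_arm: Moves the arm, as the interface text tells. Its arguments: {"type":"object","properties":{"increments":{"type":"array","items":{"type":"number"}},"fingers":{"type":"number"},"force":{"type":"number"}},"required":["increments"]}

```bash
ls; mkdir -p pics; cat > h.py <<'E'
import numpy as np,cv2
from bench import ctrl
from scipy.spatial.transform import Rotation as Ro
def img(n,f):
    p=ctrl.camera_params(n); im=ctrl.get_image(n); cv2.imwrite('pics/'+f,im[:,:,::-1]); return im,p
def w(p,x): return np.array(p['R']).T@(np.array(x)-np.array(p['t']))
def proj(p,X):
    c=np.array(p['R'])@np.array(X)+np.array(p['t']); f=240/np.tan(np.radians(p['vertical_fov'])/2)
    return f*c[:2]/c[2]+[p['cx'],p['cy']]
def ray(p,u,v,z):
    f=240/np.tan(np.radians(p['vertical_fov'])/2)
    R=np.array(p['R']);o=-R.T@np.array(p['t']);d=R.T@np.array([(u-p['cx'])/f,(v-p['cy'])/f,1])
    return o+d*(z-o[2])/d[2]
E
python3 - <<'E'
from h import *
s=ctrl.get_state();print(s)
for n in('scene','top','wrist'):
    im,p=img(n,n+'0.png');print(n,p['vertical_fov'],p['cx'],p['cy'],np.round(-np.array(p['R']).T@p['t'],3))
    if n=='wrist':continue
    for k in('dish0_c','tray_floor','tray_handle','tray_hinge','lever_pivot','lever_tip','display0_c','dropper_c'):
        for r in ctrl.spot_point(n,k): print(n,k,round(r['score'],2),np.round(w(p,r['xyz']),3),np.round(proj(p,w(p,r['xyz']))))
E
```

```text
pics
{'time': 0.0, 'joint_positions': array([-1.25288317,  0.32181914, -0.07007899,  1.45171824,  0.02259416,
        1.37082216, -0.05689542]), 'qd': array([-0.00028375, -0.00051612,  0.00019402, -0.00052616,  0.00131897,
       -0.00124245,  0.00066309]), 'joint_torque': array([ 3.58279021e-04, -4.91298687e+01, -4.03822605e-01, -3.12518513e+01,
       -6.39984920e-02,  4.37914033e-02,  1.79502413e-04]), 'position': array([0.19433008, 0.61965829, 0.22144229]), 'tool_rot': array([ 0.23687992,  1.55781624, -0.23998377]), 'ft_force': array([-0.47833253,  0.30146093, -1.09930444]), 'torque': array([-0.02541163,  0.00598287, -0.01089902]), 'grip_width': 0.9983652239248665}
scene 46.7776398461295 313.2415628110665 231.05207396492102 [ 1.312 -0.22   1.216]
scene dish0_c 0.9 [ 0.487 -0.575  0.012] [126. 250.]
scene dish0_c 0.86 [ 0.544 -0.356  0.013] [213. 255.]
scene dish0_c 0.75 [ 0.649 -0.512  0.007] [152. 303.]
scene dish0_c 0.74 [ 0.527 -0.481  0.013] [163. 257.]
scene tray_floor 0.85 [0.608 0.151 0.134] [420. 219.]
scene tray_handle 0.64 [0.457 0.161 0.14 ] [408. 169.]
scene tray_hing
[... 408 characters left out ...]
_c 0.74 [ 0.545 -0.358  0.016] [409. 252.]
top dish0_c 0.67 [ 0.527 -0.478  0.006] [448. 259.]
top dish0_c 0.53 [ 0.642 -0.511  0.016] [459. 222.]
top dish0_c 0.51 [ 0.49  -0.584  0.012] [483. 272.]
top tray_floor 0.95 [0.61  0.151 0.135] [237. 221.]
top tray_floor 0.15 [0.593 0.313 0.124] [181. 226.]
top tray_handle 0.62 [0.452 0.164 0.139] [229. 277.]
top tray_hinge 0.62 [0.711 0.148 0.141] [239. 185.]
top lever_pivot 0.75 [0.595 0.313 0.124] [180. 226.]
top lever_tip 0.5 [0.599 0.378 0.173] [151. 221.]
top display0_c 0.82 [ 0.718 -0.241  0.008] [371. 196.]
top dropper_c 0.55 [ 0.682 -0.12   0.04 ] [333. 205.]
wrist 69.27608435746059 315.6063621581076 239.00414048088916 [0.115 0.645 0.385]
```

View pics/scene0.png

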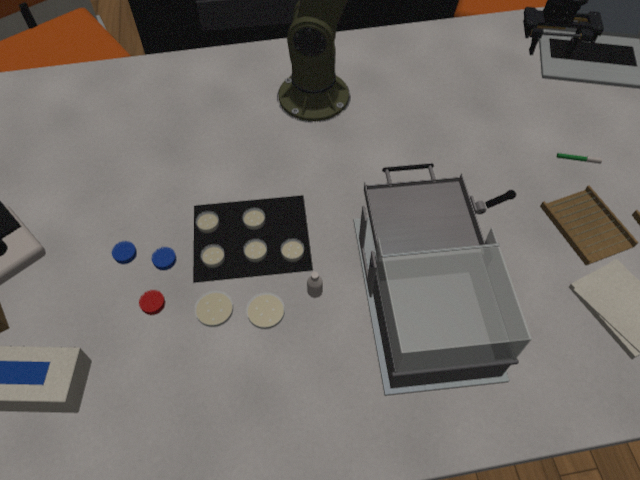

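View pics/top0.png

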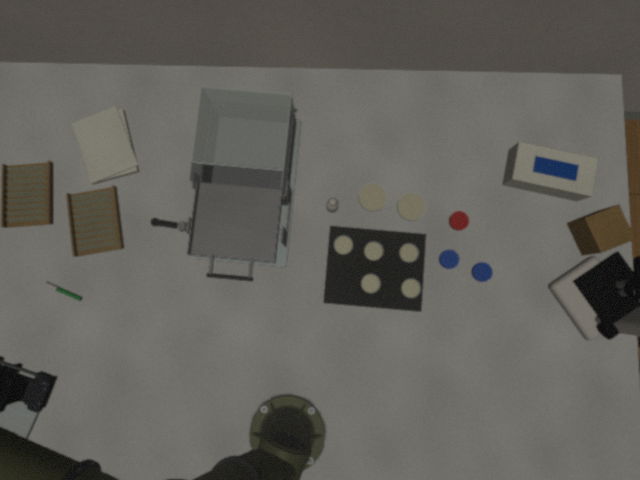

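The scene view shows five straw-coloured dishes on the black mat at scene pixels (207,221), (254,217), (212,255), (255,250) and (291,249). The top view has the same five at (343,244), (373,251), (409,253), (371,283) and (411,288). The blue discs (124,251) and (163,258) and the red one (152,301) lie off the mat and are look-alikes, so I leave them. Next I measure the five and check them in a crop.

```bash
python3 - <<'E'
from h import *
for n,box in(('top',(320,225,430,312)),('scene',(185,190,315,285))):
    p=ctrl.camera_params(n); im=cv2.imread(f'pics/{n}0.png')
    x0,y0,x1,y1=box; c=im[y0:y1,x0:x1]; g=cv2.cvtColor(c,cv2.COLOR_BGR2GRAY)
    cv2.imwrite(f'pics/{n}_crop0.png',cv2.resize(c,None,fx=5,fy=5))
    hsv=cv2.cvtColor(c,cv2.COLOR_BGR2HSV)
    m=((g>90)&(hsv[:,:,1]>25)).astype(np.uint8); k,l,st,ce=cv2.connectedComponentsWithStats(m)
    for i in range(1,k):
        if st[i,4]>60:
            u,v=ce[i]+[x0,y0]; print(n,st[i],np.round([u,v]),np.round(ray(p,u,v,.018),4))
for n in('top','scene'):
    p=ctrl.camera_params(n)
    for k in('dish0_c',):
        for r in ctrl.search_frame(n,k): print(n,k,round(r['score'],2),np.round(w(p,r['xyz']),3),np.round(proj(p,w(p,r['xyz']))))
    for k in('display0_c','dropper_c','dish0_c'):
        for r in ctrl.spot_point(n,k): print(n,k,round(r['score'],2),np.round(w(p,r['xyz']),3))
E
```

```text
top [ 14  11  18  18 248] [343. 245.] [ 0.5627 -0.1545  0.018 ]
top [ 45  17  18  18 252] [373. 251.] [ 0.5461 -0.2478  0.018 ]
top [ 80  19  18  18 255] [408. 253.] [ 0.543  -0.3556  0.018 ]
top [ 42  49  18  19 265] [370. 283.] [ 0.4471 -0.2398  0.018 ]
top [ 82  54  18  19 262] [411. 288.] [ 0.4357 -0.3618  0.018 ]
scene [ 59  20  21  16 254] [254. 218.] [ 0.4504 -0.2402  0.018 ]
scene [ 12  23  21  17 264] [207. 221.] [ 0.4393 -0.3624  0.018 ]
scene [ 60  51  21  18 294] [255. 250.] [ 0.5498 -0.2483  0.018 ]
scene [ 97  51  21  18 297] [292. 250.] [ 0.5666 -0.1553  0.018 ]
scene [ 17  57  22  18 295] [212. 255.] [ 0.5469 -0.3562  0.018 ]
top dish0_c 0.72 [ 0.545 -0.357  0.025] [409. 252.]
top dish0_c 0.71 [ 0.524 -0.477  0.022] [449. 260.]
top dish0_c 0.7 [ 0.489 -0.582  0.015] [483. 272.]
top dish0_c 0.62 [ 0.642 -0.511  0.023] [460. 221.]
top display0_c 0.82 [ 0.718 -0.241  0.008]
top dropper_c 0.55 [ 0.682 -0.12   0.04 ]
top dish0_c 0.74 [ 0.545 -0.358  0.016]
top dish0_c 0.67 [ 0.527 -0.478  0.006]
top dish0_c 0.53 [ 0.642 -0.511  0.016]
top dish0_c 0.51 [ 0.49  -0.584  0.012]
scene dish0_c 0.82 [ 0.654 -0.51   0.014] [152. 304.]
scene dish0_c 0.8 [ 0.552 -0.355  0.022] [213. 256.]
scene dish0_c 0.67 [ 0.535 -0.477  0.022] [164. 258.]
scene dish0_c 0.57 [ 0.493 -0.575  0.019] [125. 251.]
scene display0_c 0.84 [ 0.718 -0.242  0.01 ]
scene dropper_c 0.85 [ 0.685 -0.12   0.042]
scene dish0_c 0.9 [ 0.487 -0.575  0.012]
scene dish0_c 0.86 [ 0.544 -0.356  0.013]
scene dish0_c 0.75 [ 0.649 -0.512  0.007]
scene dish0_c 0.74 [ 0.527 -0.481  0.013]
```

View pics/top_crop0.png

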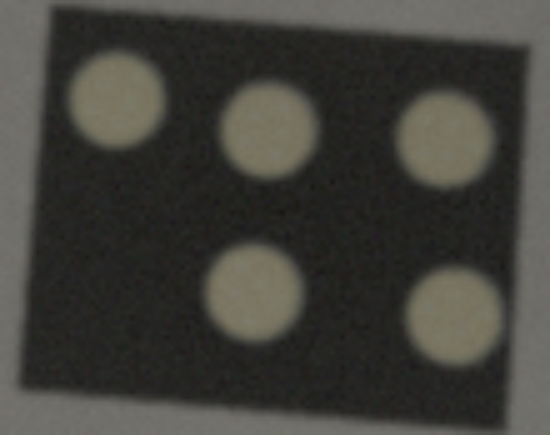

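```bash
cat >> h.py <<'E'
YAW=-0.068
RT=np.array([[np.cos(YAW),-np.sin(YAW),0],[np.sin(YAW),np.cos(YAW),0],[0,0,1]])
TC=np.array([.609,.151,.135])
def tray(x,y,z=0): return TC+RT@np.array([x,y,z])
RD=RT@np.array([[0,0,1],[0,1,0],[-1,0,0]])  # tool x down,y tray y,z tray x
def delta(target,frm=None,R=RD):
    s=ctrl.get_state(); p=s['position'] if frm is None else np.array(frm)
    return np.round(R.T@(np.array(target)-p)*100,1)
def st():
    s=ctrl.get_state();print('t',round(s['time'],2),'p',np.round(s['position'],4),'rv',np.round(s['tool_rot'],3),'F',np.round(s['ft_force'],1),'w',round(s['grip_width'],3),'j',np.round(s['joint_positions'],2))
E
python3 - <<'E'
from h import *
from scipy.optimize import least_squares
M=[((0,0),(.608,.151)),((0,0),(.61,.151)),((-.155,0),(.457,.161)),((-.155,0),(.452,.164)),((.105,0),(.714,.144)),((.105,0),(.711,.148)),((-.025,.156),(.597,.309)),((-.025,.156),(.595,.313))]
f=lambda q:np.concatenate([np.array([q[0]+np.cos(q[2])*a[0]-np.sin(q[2])*a[1]-b[0],q[1]+np.sin(q[2])*a[0]+np.cos(q[2])*a[1]-b[1]]) for a,b in M])
r=least_squares(f,[.6,.15,0]);print(np.round(r.x,4),np.round(r.fun,3))
st();s=ctrl.get_state();R=Ro.from_rotvec(s['tool_rot']).as_matrix();print(np.round(R,2))
print('rotation in tool frame',Ro.from_matrix(R.T@RD).as_rotvec(), 'flip',Ro.from_matrix(R.T@RD@np.diag([1,-1,-1])).as_rotvec())
E
```

```text
[ 0.609   0.1524 -0.0696] [ 0.001  0.001 -0.001  0.001 -0.003  0.002  0.002 -0.001 -0.     0.001
  0.003 -0.003 -0.002  0.001 -0.    -0.003]
t 1.35 p [0.1945 0.6202 0.2226] rv [ 0.239  1.558 -0.238] F [ 0.3 -0.2 -0.3] w 1.003 j [-1.25  0.32 -0.07  1.45  0.02  1.37 -0.06]
[[ 0.    0.3   0.95]
 [ 0.    0.95 -0.3 ]
 [-1.    0.    0.  ]]
rotation in tool frame [-2.35870845e-01  5.21933245e-05 -6.69275353e-05] flip [ 2.90572181e+00 -9.76897345e-05 -7.61831731e-05]
```

```bash
sed -i 's/YAW=-0.068/YAW=-0.069/;s/TC=np.array(.*/TC=np.array([.609,.152,.135])/' h.py; python3 - <<'E'
from h import *
a=[.5,.3,.24];b=[.5645,-.155,.2]
print(delta(a),delta(b,a),delta([.5645,-.155,.005],b))
E
```

```text
[ -1.7 -29.8  32.7] [  4.  -44.9   9.6] [19.5  0.   0. ]
```

Request:
step_arm --increments '[0,0,0,-0.118,0,0,0,0,0,-0.118,0,0,-0.2,-3.7,4.1,0,0,0,-0.2,-3.7,4.1,0,0,0,-0.2,-3.7,4.1,0,0,0,-0.2,-3.7,4.1,0,0,0,-0.2,-3.7,4.1,0,0,0,-0.2,-3.7,4.1,0,0,0,-0.2,-3.7,4.1,0,0,0,-0.2,-3.7,4.1,0,0,0]' --fingers 85 --force 12

```text
time: 2.6
position: [0.5028, 0.3014, 0.239]
tool_rot: [0.054, 1.57, -0.053]
ft_force: [0.7, 0.7, -0.5]
grip_width: 0.848
```

Request:
step_arm --increments '[0.4,-4.5,1,0,0,0,0.4,-4.5,1,0,0,0,0.4,-4.5,1,0,0,0,0.4,-4.5,1,0,0,0,0.4,-4.5,1,0,0,0,0.4,-4.5,1,0,0,0,0.4,-4.5,1,0,0,0,0.4,-4.5,1,0,0,0,0.4,-4.5,1,0,0,0,0.4,-4.5,0.6,0,0,0,0,0,0,0,0,0]'

```text
time: 3.98
position: [0.5659, -0.1581, 0.1985]
tool_rot: [0.057, 1.57, -0.061]
ft_force: [0.6, 0.4, -0.0]
grip_width: 0.849
```

```bash
cat > look.py <<'E'
import sys
from h import *
tag=sys.argv[1]
st()
def dishes(n,save=None):
    im,p=img(n,f'{n}{tag}.png')
    im=cv2.cvtColor(im,cv2.COLOR_RGB2BGR)
    g=cv2.cvtColor(im,cv2.COLOR_BGR2GRAY);hsv=cv2.cvtColor(im,cv2.COLOR_BGR2HSV)
    m=((g>90)&(hsv[:,:,1]>25)&(hsv[:,:,0]<40)).astype(np.uint8); k,l,s,ce=cv2.connectedComponentsWithStats(m)
    for i in range(1,k):
        if s[i,4]>80:
            X=ray(p,*ce[i],.018); Y=RT.T@(ray(p,*ce[i],.153)-TC)
            if .38<X[0]<.72 and -.5<X[1]<-.0: print(n,'mat',s[i,4],s[i,2:4],np.round(X[:2],4))
            elif abs(Y[0])<.14 and abs(Y[1])<.14: print(n,'tray',s[i,4],s[i,2:4],np.round(Y[:2],3))
for n in sys.argv[2:]: dishes(n)
E
python3 look.py 1 top scene wrist
```

```text
t 3.98 p [ 0.5659 -0.1581  0.1985] rv [ 0.057  1.57  -0.061] F [ 0.6  0.4 -0. ] w 0.849 j [-0.23  0.21  0.52  1.66 -0.11  1.29  1.81]
top mat 616 [29 28] [ 0.687  -0.3628]
top mat 259 [18 18] [ 0.5433 -0.3554]
top mat 117 [15 10] [ 0.5346 -0.2519]
top mat 269 [18 19] [ 0.4472 -0.2399]
top mat 270 [18 19] [ 0.4356 -0.3618]
scene mat 261 [21 17] [ 0.4511 -0.2404]
scene mat 266 [21 17] [ 0.4395 -0.3624]
scene mat 297 [21 18] [ 0.5501 -0.2484]
scene mat 301 [21 18] [ 0.5666 -0.1555]
scene mat 301 [22 18] [ 0.5471 -0.356 ]
scene mat 909 [36 32] [ 0.6961 -0.3642]
wrist mat 2687 [60 64] [ 0.4331 -0.3579]
wrist mat 2686 [59 63] [ 0.4442 -0.2373]
wrist mat 2075 [54 54] [ 0.5425 -0.2452]
wrist mat 2005 [54 53] [ 0.5397 -0.3519]
wrist mat 2040 [53 52] [ 0.5587 -0.1531]
wrist mat 320 [34 15] [ 0.6789 -0.2263]
wrist mat 311 [16 58] [ 0.701 -0.355]
```

Request:
step_arm --increments '[4.8,0.3,-0.2,0,0,0,4.8,0,0,0,0,0,4.8,0,0,0,0,0,3.0,0,0,0,0,0,1.8,0,0,0,0,0,0,0,0,0,0,0]'

```text
time: 4.88
position: [0.565, -0.1481, 0.0059]
tool_rot: [0.053, 1.572, -0.051]
ft_force: [0.1, -0.2, -0.1]
grip_width: 0.847
```

Request:
step_arm --increments '[0,0,0,0,0,0,0,0,0,0,0,0,0,0,0,0,0,0,0,0,0,0,0,0]' --fingers 0 --force 12

```text
time: 5.38
position: [0.5659, -0.1497, 0.0076]
tool_rot: [0.053, 1.568, -0.053]
ft_force: [-0.8, -0.5, 5.9]
grip_width: 0.683
```

Request:
step_arm --increments '[-3,0,0,0,0,0,-5,0,0,0,0,0,-5,0,0,0,0,0,-5,0,0,0,0,0,-3.5,0,0,0,0,0,0,0,0,0,0,0]'

```text
time: 6.12
position: [0.5668, -0.1503, 0.2247]
tool_rot: [0.053, 1.564, -0.054]
ft_force: [0.2, 0.0, -0.5]
grip_width: 0.683
```

```bash
python3 - <<'E'
from h import *
st(); img('wrist','wrist2.png')
for x in(.062,-.002,-.066):
  for y in(.055,-.055): print(x,y,np.round(tray(x,y),3))
print(delta(tray(.062,-.055,.08)))
E
```

```text
t 6.12 p [ 0.5668 -0.1503  0.2247] rv [ 0.053  1.564 -0.054] F [ 0.2  0.  -0.5] w 0.683 j [-0.25  0.19  0.53  1.64 -0.1   1.34  1.8 ]
0.062 0.055 [0.675 0.203 0.135]
0.062 -0.055 [0.667 0.093 0.135]
-0.002 0.055 [0.611 0.207 0.135]
-0.002 -0.055 [0.603 0.097 0.135]
-0.066 0.055 [0.547 0.211 0.135]
-0.066 -0.055 [0.539 0.102 0.135]
[ 0.7 24.9  8.4]
```

View pics/wrist2.png

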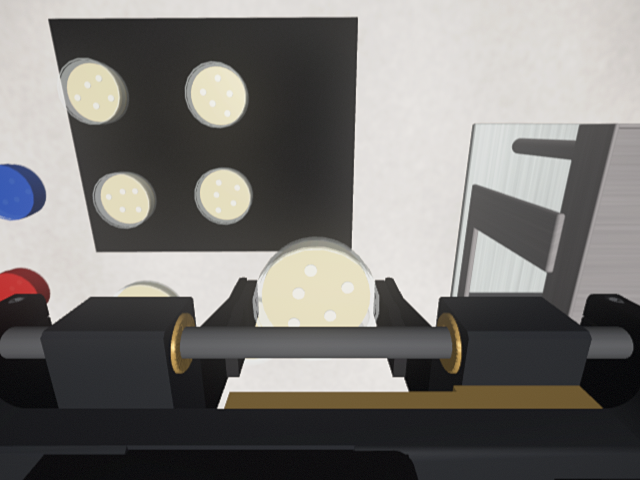

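The dish is held square between the pads at about (318,290), opening 59 mm. Next I carry it to the hinge-side right slot on the tray.

Request:
step_arm --increments '[0,4.2,1.4,0,0,0,0,4.2,1.4,0,0,0,0,4.2,1.4,0,0,0,0,4.2,1.4,0,0,0,0,4.2,1.4,0,0,0,0,3.9,1.4,0,0,0,2,0,0,0,0,0,0,0,0,0,0,0]'

```text
time: 7.18
position: [0.6635, 0.0921, 0.1973]
tool_rot: [0.051, 1.577, -0.056]
ft_force: [-0.4, -0.4, -0.6]
grip_width: 0.682
```

```bash
python3 - <<'E'
from h import *
st()
print(delta(tray(.062,-.055,.009)))
E
```

```text
t 7.17 p [0.6635 0.0921 0.1973] rv [ 0.051  1.577 -0.056] F [-0.4 -0.4 -0.6] w 0.682 j [-0.47  0.39  0.39  1.44 -0.15  1.35  1.43]
[5.3 0.1 0.3]
```

Request:
step_arm --increments '[2.5,0,0.3,0,0,0,1.5,0,0,0,0,0,1.2,0,0,0,0,0,0,0,0,0,0,0]'

```text
time: 7.68
position: [0.6681, 0.0924, 0.1486]
tool_rot: [0.053, 1.572, -0.054]
ft_force: [-0.3, 0.7, -0.8]
grip_width: 0.683
```

Request:
step_arm --increments '[0,0,0,0,0,0,0,0,0,0,0,0]' --fingers 84

```text
time: 7.92
position: [0.6694, 0.093, 0.1506]
tool_rot: [0.054, 1.568, -0.053]
ft_force: [-0.5, 0.3, -1.0]
grip_width: 0.805
```

Request:
step_arm --increments '[-2,0,0,0,0,0,-4,0,0,0,0,0,-2.5,0,0,0,0,0,0,-5,-2,0,0,0,0,-5,-2,0,0,0,0,-5,-2,0,0,0,0,-5,-2,0,0,0,0,-5,-2,0,0,0,0,-5,-2,0,0,0,0,0,0,0,0,0]'

```text
time: 9.18
position: [0.5266, -0.2045, 0.2372]
tool_rot: [0.059, 1.567, -0.062]
ft_force: [0.9, 0.3, -0.2]
grip_width: 0.838
```

```bash
python3 look.py 3 top scene wrist;  python3 - <<'E'
from h import *
print('B',delta([.548,-.248,.006]))
E
```

```text
t 9.18 p [ 0.5266 -0.2045  0.2372] rv [ 0.059  1.567 -0.062] F [ 0.9  0.3 -0.2] w 0.838 j [-0.19  0.14  0.57  1.67 -0.07  1.36  1.88]
top tray 300 [20 20] [ 0.06  -0.057]
top mat 522 [29 25] [ 0.6926 -0.3648]
top mat 269 [18 19] [ 0.4357 -0.3618]
scene mat 262 [21 17] [ 0.4509 -0.2402]
scene mat 266 [21 17] [ 0.4395 -0.3624]
scene tray 354 [24 20] [ 0.067 -0.057]
scene mat 299 [21 18] [ 0.5498 -0.2483]
scene mat 301 [22 18] [ 0.5469 -0.3559]
scene mat 912 [36 33] [ 0.6961 -0.3643]
wrist mat 1973 [52 54] [ 0.4326 -0.3588]
wrist mat 1984 [52 54] [ 0.4438 -0.2378]
wrist mat 1581 [47 46] [ 0.5421 -0.2457]
wrist mat 1531 [47 46] [ 0.5394 -0.3525]
wrist mat 352 [30 20] [ 0.6505 -0.3693]
wrist mat 351 [16 58] [ 0.687  -0.4212]
wrist mat 124 [34  6] [ 0.6719 -0.2395]
B [23.  -4.9  2.2]
```

View pics/scene3.png

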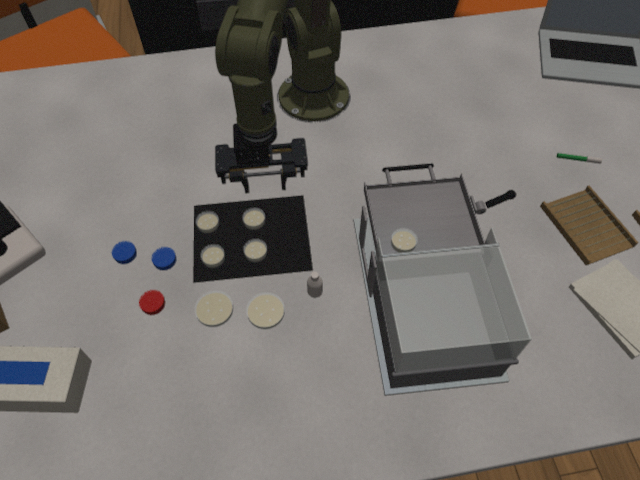

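Dish A lies on the tray at scene pixel (403,239), tray frame (0.063, -0.057). Four are still on the mat. Next is B.

Request:
step_arm --increments '[4,-4.9,2.2,0,0,0,5,0,0,0,0,0,5,0,0,0,0,0,4,0,0,0,0,0,3,0,0,0,0,0,1.9,0,0,0,0,0,0,0,0,0,0,0]'

```text
time: 10.2
position: [0.5461, -0.2439, 0.0071]
tool_rot: [0.053, 1.572, -0.051]
ft_force: [0.2, 0.2, 0.7]
grip_width: 0.839
```

Request:
step_arm --increments '[0,0,0,0,0,0,0,0,0,0,0,0,0,0,0,0,0,0,0,0,0,0,0,0]' --fingers 0

```text
time: 10.7
position: [0.5474, -0.2457, 0.0097]
tool_rot: [0.053, 1.568, -0.054]
ft_force: [-0.4, 0.1, 5.9]
grip_width: 0.683
```

Request:
step_arm --increments '[-3,0,0,0,0,0,-5,0,0,0,0,0,-5,0,0,0,0,0,-5,0,0,0,0,0,-3.5,0,0,0,0,0,0,0,0,0,0,0]'

```text
time: 11.45
position: [0.5476, -0.2462, 0.2265]
tool_rot: [0.052, 1.564, -0.054]
ft_force: [0.4, -0.0, -0.5]
grip_width: 0.684
```

```bash
python3 - <<'E'
from h import *
st()
print(delta(tray(.062,.055,.08)))
E
```

```text
t 11.45 p [ 0.5476 -0.2462  0.2265] rv [ 0.052  1.564 -0.054] F [ 0.4 -0.  -0.5] w 0.684 j [-0.14  0.23  0.61  1.6  -0.14  1.35  1.99]
[ 1.2 45.6  9.6]
```

Request:
step_arm --increments '[0,4.5,1,0,0,0,0,4.5,1,0,0,0,0,4.5,1,0,0,0,0,4.5,1,0,0,0,0,4.5,1,0,0,0,0,4.5,1,0,0,0,0,4.5,1,0,0,0,0,4.5,1,0,0,0,0,4.5,1,0,0,0,0,4.5,0.6,0,0,0,1,0.6,0,0,0,0,0,0,0,0,0,0]'

```text
time: 12.95
position: [0.6714, 0.2029, 0.2103]
tool_rot: [0.051, 1.574, -0.055]
ft_force: [-0.3, -1.5, 0.2]
grip_width: 0.684
```

```bash
python3 - <<'E'
from h import *
st()
print(delta(tray(.062,.055,.01)))
E
```

```text
t 12.95 p [0.6714 0.2029 0.2103] rv [ 0.051  1.574 -0.055] F [-0.3 -1.5  0.2] w 0.684 j [-0.59  0.45  0.37  1.33 -0.16  1.39  1.28]
[ 6.5 -0.   0.3]
```

Request:
step_arm --increments '[3,0,0.3,0,0,0,2,0,0,0,0,0,1.3,0,0,0,0,0,0,0,0,0,0,0]'

```text
time: 13.45
position: [0.6751, 0.2023, 0.1491]
tool_rot: [0.053, 1.572, -0.054]
ft_force: [0.0, -0.5, -0.3]
grip_width: 0.684
```

Request:
step_arm --increments '[0,0,0,0,0,0,0,0,0,0,0,0]' --fingers 84

```text
time: 13.7
position: [0.6765, 0.2032, 0.1516]
tool_rot: [0.054, 1.568, -0.052]
ft_force: [-0.4, -0.4, 0.2]
grip_width: 0.806
```

Request:
step_arm --increments '[-2,0,0,0,0,0,-4,0,0,0,0,0,-2.5,0,0,0,0,0,0,-5,-2.1,0,0,0,0,-5,-2.1,0,0,0,0,-5,-2.1,0,0,0,0,-5,-2.1,0,0,0,0,-5,-2.1,0,0,0,0,-5,-2.1,0,0,0,0,-5,-2.1,0,0,0,0,-5,-2.1,0,0,0,0,-5,-2.1,0,0,0]'

```text
time: 15.2
position: [0.4564, -0.2352, 0.2374]
tool_rot: [0.054, 1.567, -0.053]
ft_force: [0.5, 0.4, 0.9]
grip_width: 0.843
```

Request:
step_arm --increments '[0,0,0,0,0,0]'

```text
time: 15.32
position: [0.4546, -0.2387, 0.2376]
tool_rot: [0.06, 1.567, -0.062]
ft_force: [-0.1, 0.8, -0.3]
grip_width: 0.845
```

```bash
python3 look.py 4 top scene wrist;  python3 - <<'E'
from h import *
print('D',delta([.449,-.240,.008]))
E
```

```text
t 15.32 p [ 0.4546 -0.2387  0.2376] rv [ 0.06   1.567 -0.062] F [-0.1  0.8 -0.3] w 0.845 j [-0.23  0.    0.67  1.79 -0.    1.35  1.93]
top mat 609 [29 28] [ 0.7138 -0.243 ]
top tray 294 [19 19] [0.062 0.053]
top tray 301 [20 20] [ 0.06  -0.057]
top mat 626 [29 29] [ 0.6872 -0.3633]
scene mat 259 [21 17] [ 0.4511 -0.2401]
scene mat 263 [21 16] [ 0.4395 -0.3624]
scene tray 348 [24 19] [0.068 0.053]
scene tray 350 [24 20] [ 0.067 -0.057]
scene mat 292 [21 18] [ 0.5398 -0.319 ]
scene mat 915 [37 33] [ 0.6963 -0.3642]
wrist mat 1687 [48 49] [ 0.4318 -0.3593]
wrist mat 1702 [48 49] [ 0.4429 -0.2383]
wrist mat 1176 [45 41] [ 0.53  -0.314]
wrist mat 317 [15 58] [ 0.6169 -0.4575]
wrist mat 292 [14 57] [ 0.6479 -0.0312]
wrist mat 8353 [389  51] [ 0.7097 -0.1864]
D [22.8 -0.8 -0.8]
```

Dish C was knocked aside, from (0.546,-0.356) to about (0.538,-0.319). D is still in place, so I pick D now and C later from a fresh measurement.

Request:
step_arm --increments '[4,-0.6,-0.7,0,0,0,5,0,0,0,0,0,5,0,0,0,0,0,4,0,0,0,0,0,3,0,0,0,0,0,1.8,0,0,0,0,0,0,0,0,0,0,0]'

```text
time: 16.35
position: [0.4493, -0.2377, 0.0065]
tool_rot: [0.052, 1.572, -0.052]
ft_force: [-0.4, -0.4, -0.2]
grip_width: 0.84
```

Request:
step_arm --increments '[0,0,0,0,0,0,0,0,0,0,0,0,0,0,0,0,0,0,0,0,0,0,0,0]' --fingers 0

```text
time: 16.85
position: [0.4506, -0.2391, 0.0084]
tool_rot: [0.053, 1.568, -0.053]
ft_force: [-0.9, 0.3, 6.6]
grip_width: 0.684
```

Request:
step_arm --increments '[-3,0,0,0,0,0,-5,0,0,0,0,0,-5,0,0,0,0,0,-5,0,0,0,0,0,-3.5,0,0,0,0,0,0,0,0,0,0,0]'

```text
time: 17.6
position: [0.4509, -0.2395, 0.2251]
tool_rot: [0.053, 1.564, -0.054]
ft_force: [-0.4, -0.4, -1.0]
grip_width: 0.687
```

```bash
python3 - <<'E'
from h import *
st()
print(delta(tray(-.003,-.055,.08)))
E
```

```text
t 17.6 p [ 0.4509 -0.2395  0.2251] rv [ 0.053  1.564 -0.054] F [-0.4 -0.4 -1. ] w 0.687 j [-0.25  0.    0.69  1.81 -0.    1.32  1.95]
[ 1.  34.6 12.8]
```

Request:
step_arm --increments '[0,4.3,1.6,0,0,0,0,4.3,1.6,0,0,0,0,4.3,1.6,0,0,0,0,4.3,1.6,0,0,0,0,4.3,1.6,0,0,0,0,4.3,1.6,0,0,0,0,4.3,1.6,0,0,0,0,4.3,1.6,0,0,0,1,0,0,0,0,0,0,0,0,0,0,0]'

```text
time: 18.85
position: [0.599, 0.0947, 0.2097]
tool_rot: [0.052, 1.574, -0.055]
ft_force: [-0.6, -0.7, -0.1]
grip_width: 0.684
```

```bash
python3 - <<'E'
from h import *
st()
print(delta(tray(-.003,-.055,.01)),delta([.4375,-.362,.235],tray(-.003,-.055,.1)))
E
```

```text
t 18.85 p [0.599  0.0947 0.2097] rv [ 0.052  1.574 -0.055] F [-0.6 -0.7 -0.1] w 0.684 j [-0.55  0.25  0.42  1.59 -0.1   1.33  1.38]
[6.5 0.3 0.3] [  0.  -47.  -13.3]
```

Request:
step_arm --increments '[3,0.2,0.2,0,0,0,2,0,0,0,0,0,1.3,0,0,0,0,0,0,0,0,0,0,0]'

```text
time: 19.35
position: [0.6018, 0.097, 0.1483]
tool_rot: [0.053, 1.572, -0.054]
ft_force: [-0.6, 0.3, 0.3]
grip_width: 0.68
```

Request:
step_arm --increments '[0,0,0,0,0,0,0,0,0,0,0,0]' --fingers 84

```text
time: 19.6
position: [0.6033, 0.0978, 0.1504]
tool_rot: [0.054, 1.568, -0.053]
ft_force: [0.2, 0.1, -0.4]
grip_width: 0.807
```

Request:
step_arm --increments '[-2,0,0,0,0,0,-4,0,0,0,0,0,-2.5,0,0,0,0,0,0,-5.2,-1.5,0,0,0,0,-5.2,-1.5,0,0,0,0,-5.2,-1.5,0,0,0,0,-5.2,-1.5,0,0,0,0,-5.2,-1.5,0,0,0,0,-5.2,-1.5,0,0,0,0,-5.2,-1.5,0,0,0,0,-5.2,-1.5,0,0,0,0,-5.2,-1.5,0,0,0]'

```text
time: 21.1
position: [0.436, -0.3619, 0.2364]
tool_rot: [0.052, 1.567, -0.053]
ft_force: [0.2, -0.8, -0.0]
grip_width: 0.839
```

Request:
step_arm --increments '[0,0,0,0,0,0,0,0,0,0,0,0]'

```text
time: 21.35
position: [0.4367, -0.36, 0.2354]
tool_rot: [0.054, 1.568, -0.053]
ft_force: [0.4, -0.0, 0.1]
grip_width: 0.841
```

```bash
python3 look.py 5 top scene wrist;  python3 - <<'E'
from h import *
print('E',delta([.4375,-.362,.008]))
E
```

```text
t 21.35 p [ 0.4367 -0.36    0.2354] rv [ 0.054  1.568 -0.053] F [ 0.4 -0.   0.1] w 0.841 j [-0.05  0.16  0.78  1.67 -0.12  1.36  2.25]
top mat 606 [29 28] [ 0.7141 -0.2429]
top tray 297 [19 20] [0.061 0.053]
top tray 305 [20 20] [ 0.06  -0.057]
top mat 620 [29 28] [ 0.687  -0.3631]
top tray 312 [21 20] [-0.007 -0.057]
top mat 264 [18 18] [ 0.536  -0.3184]
scene tray 321 [23 18] [-0.    -0.057]
scene mat 269 [21 17] [ 0.4395 -0.3625]
scene tray 348 [24 19] [0.068 0.053]
scene tray 353 [24 20] [ 0.067 -0.057]
scene mat 292 [21 18] [ 0.5397 -0.3191]
scene mat 914 [36 32] [ 0.696  -0.3643]
wrist mat 1681 [48 49] [ 0.4313 -0.3608]
wrist mat 1321 [45 41] [ 0.5315 -0.3181]
wrist mat 283 [13 57] [ 0.6259 -0.1564]
wrist mat 6324 [317  46] [ 0.6906 -0.2824]
wrist mat 402 [29 29] [ 0.6589 -0.4979]
E [22.7 -0.3  0. ]
```

View pics/scene5.png

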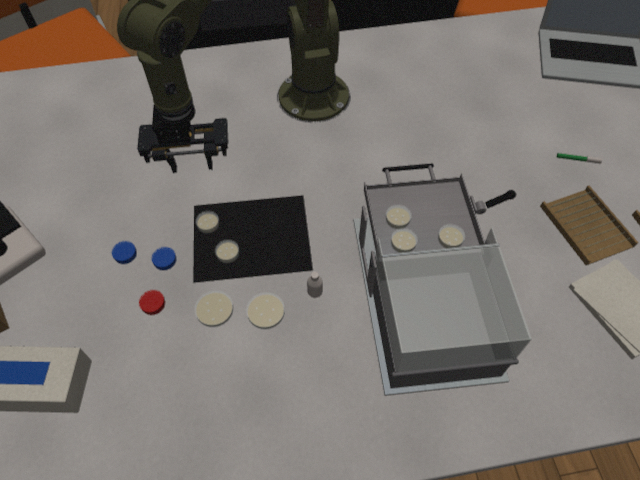

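Three dishes are on the tray at scene pixels (398,216), (404,240) and (452,236). Two are left on the mat, E at (207,221) and C at (227,251). Next I pick E.

Request:
step_arm --increments '[4,-0.3,0,0,0,0,5,0,0,0,0,0,5,0,0,0,0,0,4,0,0,0,0,0,3,0,0,0,0,0,1.7,0,0,0,0,0,0,0,0,0,0,0]'

```text
time: 22.38
position: [0.436, -0.3621, 0.0065]
tool_rot: [0.053, 1.572, -0.051]
ft_force: [-0.3, 0.6, -0.1]
grip_width: 0.839
```

Request:
step_arm --increments '[0,0,0,0,0,0,0,0,0,0,0,0,0,0,0,0,0,0,0,0,0,0,0,0]' --fingers 0

```text
time: 22.88
position: [0.437, -0.3636, 0.0085]
tool_rot: [0.053, 1.568, -0.054]
ft_force: [-1.0, 1.0, 7.6]
grip_width: 0.687
```

Request:
step_arm --increments '[-3,0,0,0,0,0,-5,0,0,0,0,0,-5,0,0,0,0,0,-5,0,0,0,0,0,-3.5,0,0,0,0,0,0,0,0,0,0,0]'

```text
time: 23.62
position: [0.4372, -0.3644, 0.2253]
tool_rot: [0.052, 1.565, -0.055]
ft_force: [0.3, -0.1, -0.4]
grip_width: 0.686
```

```bash
python3 - <<'E'
from h import *
st()
print(delta(tray(-.003,.055,.08)))
E
```

```text
t 23.62 p [ 0.4372 -0.3644  0.2253] rv [ 0.052  1.565 -0.055] F [ 0.3 -0.1 -0.4] w 0.686 j [-0.06  0.17  0.8   1.68 -0.13  1.33  2.26]
[ 1.  58.2 13.3]
```

Request:
step_arm --increments '[0,5.3,1.2,0,0,0,0,5.3,1.2,0,0,0,0,5.3,1.2,0,0,0,0,5.3,1.2,0,0,0,0,5.3,1.2,0,0,0,0,5.3,1.2,0,0,0,0,5.3,1.2,0,0,0,0,5.3,1.2,0,0,0,0,5.3,1.2,0,0,0,0,5.3,1.2,0,0,0,0,5.2,1.3,0,0,0,0,0,0,0,0,0]'

```text
time: 25.12
position: [0.6065, 0.2149, 0.2191]
tool_rot: [0.047, 1.574, -0.046]
ft_force: [-0.0, 0.2, -0.0]
grip_width: 0.681
```

```bash
python3 - <<'E'
from h import *
st()
print(delta(tray(-.003,.055,.01)),delta([.537,-.319,.235],tray(-.003,.055,.1)))
E
```

```text
t 25.12 p [0.6065 0.2149 0.2191] rv [ 0.047  1.574 -0.046] F [-0.   0.2 -0. ] w 0.681 j [-0.67  0.32  0.37  1.48 -0.12  1.36  1.22]
[ 7.4 -0.8  0.4] [  0.  -53.   -3.6]
```

Request:
step_arm --increments '[3,-0.4,0.2,0,0,0,0.5,0,0,0,0,0,0,0,0,0,0,0]'

```text
time: 25.5
position: [0.6093, 0.2036, 0.1867]
tool_rot: [0.054, 1.572, -0.055]
ft_force: [-0.6, 0.1, 0.7]
grip_width: 0.685
```

```bash
python3 - <<'E'
from h import *
st()
print(delta(tray(-.003,.055,.01)))
E
```

```text
t 25.5 p [0.6093 0.2036 0.1867] rv [ 0.054  1.572 -0.055] F [-0.6  0.1  0.7] w 0.685 j [-0.66  0.33  0.37  1.53 -0.12  1.3   1.23]
[4.2 0.4 0. ]
```

Request:
step_arm --increments '[2,0.3,0,0,0,0,1.2,0,0,0,0,0,0.8,0,0,0,0,0,0,0,0,0,0,0]'

```text
time: 26.0
position: [0.6095, 0.2072, 0.1463]
tool_rot: [0.053, 1.571, -0.054]
ft_force: [0.6, 0.5, 0.1]
grip_width: 0.685
```

Request:
step_arm --increments '[0,0,0,0,0,0,0,0,0,0,0,0]' --fingers 84

```text
time: 26.25
position: [0.6105, 0.2075, 0.148]
tool_rot: [0.054, 1.569, -0.053]
ft_force: [-1.0, 0.0, 0.2]
grip_width: 0.806
```

Request:
step_arm --increments '[-2,0,0,0,0,0,-4,0,0,0,0,0,-2.5,0,0,0,0,0,0,-5.9,-0.4,0,0,0,0,-5.9,-0.4,0,0,0,0,-5.9,-0.4,0,0,0,0,-5.9,-0.4,0,0,0,0,-5.9,-0.4,0,0,0,0,-5.9,-0.4,0,0,0,0,-5.9,-0.4,0,0,0,0,-5.9,-0.4,0,0,0,0,-5.8,-0.4,0,0,0]'

```text
time: 27.75
position: [0.5383, -0.3209, 0.2344]
tool_rot: [0.053, 1.567, -0.053]
ft_force: [0.7, -0.5, -1.1]
grip_width: 0.838
```

Request:
step_arm --increments '[0,0,0,0,0,0,0,0,0,0,0,0]'

```text
time: 28.0
position: [0.5387, -0.3186, 0.2333]
tool_rot: [0.054, 1.569, -0.053]
ft_force: [0.5, 1.0, 0.1]
grip_width: 0.842
```

```bash
python3 look.py 6 top scene wrist;  python3 - <<'E'
from h import *
print('C',delta([.5375,-.319,.008]))
E
```

```text
t 28.0 p [ 0.5387 -0.3186  0.2333] rv [ 0.054  1.569 -0.053] F [0.5 1.  0.1] w 0.842 j [-0.05  0.3   0.68  1.52 -0.19  1.38  2.15]
top mat 608 [29 28] [ 0.7138 -0.243 ]
top tray 297 [20 20] [0.061 0.053]
top tray 303 [20 20] [ 0.06  -0.057]
top mat 623 [29 28] [ 0.6867 -0.3631]
top tray 307 [19 20] [-0.005  0.053]
top tray 309 [21 20] [-0.007 -0.057]
scene tray 316 [23 18] [0.002 0.053]
scene tray 322 [23 18] [-0.    -0.057]
scene tray 346 [24 19] [0.068 0.053]
scene tray 352 [24 20] [ 0.067 -0.057]
scene mat 296 [21 18] [ 0.5397 -0.3191]
scene mat 915 [36 33] [ 0.6962 -0.3642]
wrist mat 1679 [48 49] [ 0.532  -0.3176]
wrist mat 885 [53 49] [ 0.6345 -0.4998]
wrist mat 1593 [68 32] [ 0.6643 -0.3618]
wrist mat 391 [37 18] [ 0.6801 -0.2538]
C [22.5 -0.2 -0.2]
```

Request:
step_arm --increments '[4,0,-0.1,0,0,0,5,0,0,0,0,0,5,0,0,0,0,0,4,0,0,0,0,0,3,0,0,0,0,0,1.5,0,0,0,0,0,0,0,0,0,0,0]'

```text
time: 29.02
position: [0.5373, -0.3177, 0.0067]
tool_rot: [0.053, 1.571, -0.051]
ft_force: [-0.5, 0.2, -0.3]
grip_width: 0.841
```

Request:
step_arm --increments '[0,0,0,0,0,0,0,0,0,0,0,0,0,0,0,0,0,0,0,0,0,0,0,0]' --fingers 0

```text
time: 29.52
position: [0.5382, -0.3193, 0.0086]
tool_rot: [0.053, 1.568, -0.054]
ft_force: [-0.7, 1.2, 6.2]
grip_width: 0.682
```

Request:
step_arm --increments '[-3,0,0,0,0,0,-5,0,0,0,0,0,-5,0,0,0,0,0,-5,0,0,0,0,0,-3.5,0,0,0,0,0,0,0,0,0,0,0]'

```text
time: 30.28
position: [0.5385, -0.3201, 0.2257]
tool_rot: [0.052, 1.564, -0.055]
ft_force: [-0.1, -0.3, -0.7]
grip_width: 0.687
```

```bash
python3 - <<'E'
from h import *
st()
print(delta(tray(-.067,0,.08)))
E
```

```text
t 30.27 p [ 0.5385 -0.3201  0.2257] rv [ 0.052  1.564 -0.055] F [-0.1 -0.3 -0.7] w 0.687 j [-0.06  0.31  0.69  1.54 -0.2   1.36  2.15]
[ 1.1 47.6 -2.9]
```

Request:
step_arm --increments '[0,4.8,-0.3,0,0,0,0,4.8,-0.3,0,0,0,0,4.8,-0.3,0,0,0,0,4.8,-0.3,0,0,0,0,4.8,-0.3,0,0,0,0,4.8,-0.3,0,0,0,0,4.8,-0.3,0,0,0,0,4.8,-0.3,0,0,0,0,4.8,-0.3,0,0,0,0,4.4,0,0,0,0,2,0,0,0,0,0,0,0,0,0,0,0]'

```text
time: 31.78
position: [0.5406, 0.1576, 0.1994]
tool_rot: [0.05, 1.575, -0.055]
ft_force: [0.0, -0.2, 0.2]
grip_width: 0.686
```

Request:
step_arm --increments '[0,0,0,0,0,0]'

```text
time: 31.9
position: [0.5424, 0.1569, 0.2021]
tool_rot: [0.054, 1.571, -0.055]
ft_force: [0.2, -0.1, 0.5]
grip_width: 0.682
```

```bash
python3 - <<'E'
from h import *
st()
print(delta(tray(-.066,0,.01)))
E
```

```text
t 31.9 p [0.5424 0.1569 0.2021] rv [ 0.054  1.571 -0.055] F [ 0.2 -0.1  0.5] w 0.682 j [-0.66  0.15  0.37  1.71 -0.06  1.29  1.22]
[ 5.7 -0.   0.1]
```

Request:
step_arm --increments '[2.5,0,0.1,0,0,0,2,0,0,0,0,0,1,0,0,0,0,0,0,0,0,0,0,0]'

```text
time: 32.4
position: [0.5435, 0.1573, 0.1472]
tool_rot: [0.054, 1.57, -0.054]
ft_force: [-0.2, 0.7, -0.4]
grip_width: 0.689
```

Request:
step_arm --increments '[0,0,0,0,0,0,0,0,0,0,0,0]' --fingers 84

```text
time: 32.65
position: [0.5441, 0.158, 0.1483]
tool_rot: [0.054, 1.568, -0.053]
ft_force: [0.3, 0.3, 0.2]
grip_width: 0.81
```

Request:
step_arm --increments '[-2,0,0,0,0,0,-4,0,0,0,0,0,-2.5,0,0,0,0,0,-2,0,0,0,0,0,0,0,0,0,0,0,0,0,0,0,0,0]'

```text
time: 33.4
position: [0.5432, 0.1577, 0.2516]
tool_rot: [0.053, 1.571, -0.053]
ft_force: [-1.0, 0.0, -0.8]
grip_width: 0.844
```

```bash
python3 look.py 7 top scene wrist;  python3 - <<'E'
from h import *
for n in('scene','top','wrist'):
    p=ctrl.camera_params(n)
    for k in('tray_handle','tray_hinge'):
        for r in ctrl.spot_point(n,k): print(n,k,round(r['score'],2),np.round(w(p,r['xyz']),3))
print(np.round(tray(-.155,0,.006),3))
E
```

```text
t 33.4 p [0.5432 0.1577 0.2516] rv [ 0.053  1.571 -0.053] F [-1.   0.  -0.8] w 0.844 j [-0.66  0.13  0.37  1.64 -0.05  1.39  1.21]
top mat 609 [29 28] [ 0.7141 -0.2428]
top tray 303 [20 20] [0.061 0.053]
top tray 302 [20 19] [ 0.06  -0.057]
top mat 618 [29 28] [ 0.6869 -0.363 ]
top tray 183 [19 20] [-0.003 -0.064]
scene tray 295 [23 17] [-0.061 -0.001]
scene tray 315 [23 18] [0.001 0.053]
scene tray 319 [23 18] [-0.    -0.057]
scene tray 348 [24 19] [0.068 0.053]
scene tray 354 [24 20] [ 0.067 -0.057]
scene mat 916 [36 33] [ 0.6963 -0.3643]
wrist tray 3195 [67 64] [-0.073  0.002]
wrist tray 1481 [43 52] [-0.014 -0.044]
wrist tray 1494 [43 50] [-0.013  0.046]
wrist mat 193 [ 9 50] [ 0.7144 -0.0771]
wrist tray 1703 [59 41] [ 0.056 -0.053]
wrist tray 1645 [59 34] [0.056 0.055]
scene tray_handle 0.69 [0.454 0.16  0.14 ]
scene tray_hinge 0.81 [0.713 0.145 0.136]
scene tray_hinge 0.37 [0.606 0.206 0.147]
top tray_handle 0.94 [0.447 0.161 0.14 ]
top tray_hinge 0.94 [0.716 0.144 0.137]
wrist tray_handle 0.73 [0.451 0.163 0.145]
wrist tray_handle 0.7 [0.602 0.153 0.138]
wrist tray_handle 0.44 [0.599 0.379 0.171]
wrist tray_hinge 0.57 [0.711 0.146 0.134]
[0.454 0.163 0.141]
```

View pics/wrist7.png

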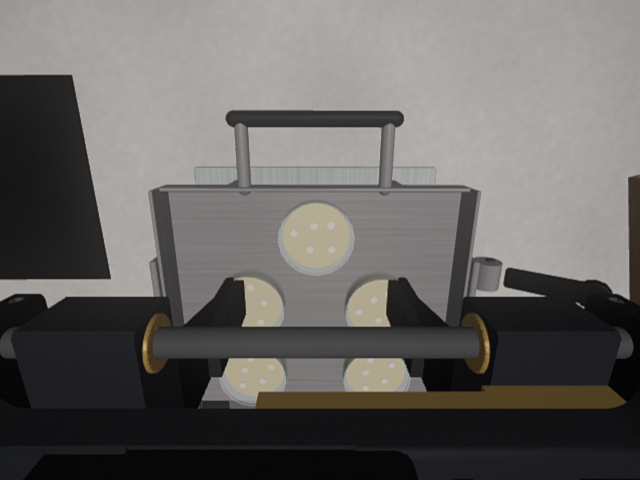

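View pics/scene7.png

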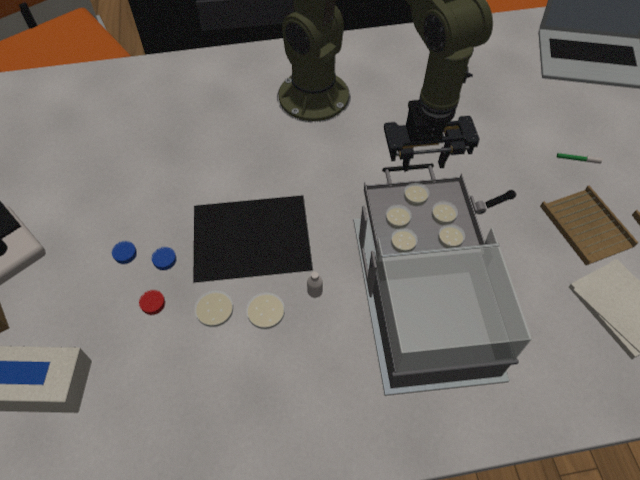

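All five dishes are on the tray at scene pixels (416,194), (398,216), (444,212), (404,240) and (452,236). The mat is empty, and the handle shows clear at wrist pixel (315,118). Next I turn the tool 90° to pinch the bar from above.

Request:
step_arm --increments '[0,0,0,0.175,0,0,0,0,0,0.175,0,0,0,0,0,0.175,0,0,0,0,0,0.175,0,0,0,0,0,0.175,0,0,0,0,0,0.175,0,0,0,0,0,0.175,0,0,0,0,0,0.175,0,0,0,0,0,0.171,0,0,0,-4.5,0,0,0,0,0,-4.6,0,0,0,0,0,0,0,0,0,0]' --fingers 46

```text
time: 35.35
position: [0.4503, 0.1649, 0.2524]
tool_rot: [1.258, 1.18, -1.256]
ft_force: [0.4, -0.8, 0.0]
grip_width: 0.457
```

```bash
cat >> h.py <<'E'
RH=np.column_stack([[0,0,-1],RT[:,0],-RT[:,1]])
E
python3 - <<'E'
from h import *
st(); s=ctrl.get_state()
R=Ro.from_rotvec(s['tool_rot']).as_matrix(); print(Ro.from_matrix(R.T@RH).as_rotvec())
im,p=img('wrist','wrist8.png')
for r in ctrl.spot_point('wrist','tray_handle'): print(round(r['score'],2),np.round(w(p,r['xyz']),3))
print(delta([.453,.163,.119],R=RH), proj(p,[.454,.163,.141]))
E
```

```text
t 35.35 p [0.4503 0.1649 0.2524] rv [ 1.258  1.18  -1.256] F [ 0.4 -0.8  0. ] w 0.457 j [-0.83 -0.08  0.41  1.83  0.03  1.39 -0.5 ]
[ 0.0044015  -0.00168152  0.00084132]
0.61 [0.452 0.164 0.145]
0.18 [0.71  0.145 0.136]
[13.4 -0.   0.1] [323.21158408 238.51844613]
```

View pics/wrist8.png

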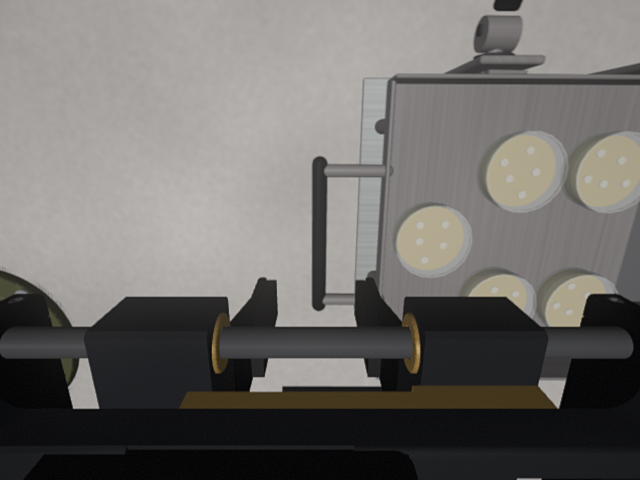

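The bar shows at wrist column 319, between fingers that straddle it, and within about 3 mm of the model. I go down and pinch it.

Request:
step_arm --increments '[4,0.2,0,0,0,0,4,0,0,0,0,0,3,0,0,0,0,0,2.2,0,0,0,0,0,0,0,0,0,0,0]'

```text
time: 36.08
position: [0.4547, 0.1627, 0.1186]
tool_rot: [1.257, 1.175, -1.263]
ft_force: [-0.6, -0.9, 0.2]
grip_width: 0.456
```

Request:
step_arm --increments '[0,0,0,0,0,0,0,0,0,0,0,0,0,0,0,0,0,0,0,0,0,0,0,0,0,0,0,0,0,0]' --fingers 0 --force 25

```text
time: 36.7
position: [0.4523, 0.1644, 0.1207]
tool_rot: [1.256, 1.18, -1.262]
ft_force: [-7.3, -1.4, 7.7]
grip_width: 0.124
```

```bash
python3 - <<'E'
from h import *
st()
s=ctrl.get_state(); h0=s['position']
# handle path: polar about hinge; handle at (-.26,+.006) from hinge
for th in (.1,.2,.3,.4,.5,.6,.7):
    x=-.26*np.cos(th)+.26+.006*np.sin(th); 
    x=-( .26*np.cos(th)+.006*np.sin(th))+.26; z=.26*np.sin(th)+.006*np.cos(th)-.006
    print(th,round(x*100,2),round(z*100,2))
E
```

```text
t 36.7 p [0.4523 0.1644 0.1207] rv [ 1.256  1.18  -1.262] F [-7.3 -1.4  7.7] w 0.124 j [-0.82  0.04  0.43  2.   -0.02  1.12 -0.45]
0.1 0.07 2.59
0.2 0.4 5.15
0.3 0.98 7.66
0.4 1.82 10.08
0.5 2.9 12.39
0.6 4.2 14.58
0.7 5.73 16.61
```

Request:
step_arm --increments '[-1.3,0,0,0,0,0,-1.3,0.1,0,0,0,0,-1.3,0.1,0,0,0,0,-1.3,0.2,0,0,0,0,-1.3,0.3,0,0,0,0,-1.2,0.3,0,0,0,0,-1.2,0.4,0,0,0,0,-1.2,0.4,0,0,0,0,0,0,0,0,0,0]'

```text
time: 37.83
position: [0.4746, 0.1627, 0.2227]
tool_rot: [1.262, 1.174, -1.256]
ft_force: [3.0, 2.0, -4.3]
grip_width: 0.129
```

```bash
python3 - <<'E'
from h import *
st();img('scene','scene9.png')
E
```

```text
t 37.83 p [0.4746 0.1627 0.2227] rv [ 1.262  1.174 -1.256] F [ 3.   2.  -4.3] w 0.129 j [-0.82 -0.01  0.43  1.83  0.01  1.32 -0.45]
```

View pics/scene9.png

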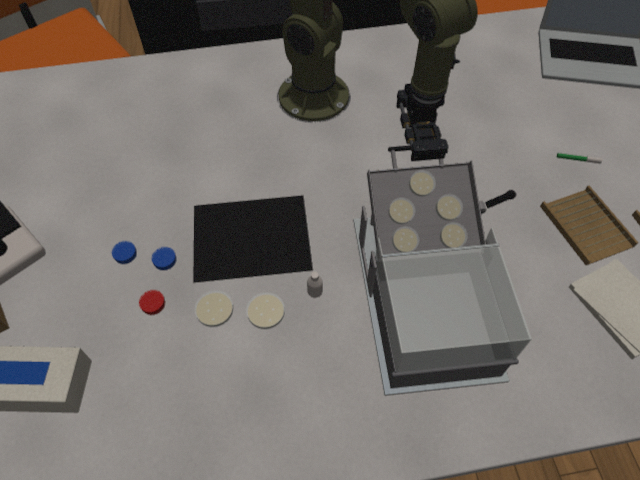

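The tray is up about 0.4 rad and the dishes have not slid yet. I lift further.

Request:
step_arm --increments '[-1.2,0.5,0,0,0,0,-1.2,0.5,0,0,0,0,-1.1,0.6,0,0,0,0,-1.1,0.7,0,0,0,0,0,0,0,0,0,0,0,0,0,0,0,0,0,0,0,0,0,0]'

```text
time: 38.75
position: [0.4984, 0.161, 0.2664]
tool_rot: [1.263, 1.171, -1.255]
ft_force: [10.2, 4.3, -10.8]
grip_width: 0.129
```

```bash
python3 - <<'E'
from h import *
st();img('scene','scene10.png')
E
```

```text
t 38.75 p [0.4984 0.161  0.2664] rv [ 1.263  1.171 -1.255] F [ 10.2   4.3 -10.8] w 0.129 j [-0.81  0.02  0.45  1.71 -0.01  1.4  -0.42]
```

View pics/scene10.png

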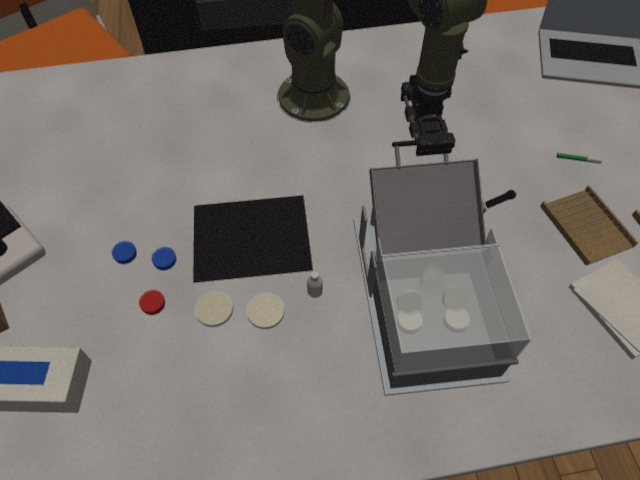

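Request:
step_arm --increments '[0,0,0,0,0,0,0,0,0,0,0,0,0,0,0,0,0,0]'

```text
time: 39.17
position: [0.4984, 0.161, 0.2664]
tool_rot: [1.263, 1.171, -1.255]
ft_force: [10.0, 4.0, -10.0]
grip_width: 0.13
```

```bash
python3 - <<'E'
from h import *
st();im,p=img('scene','scene11.png')
cv2.imwrite('pics/crop11.png',cv2.resize(im[150:400,340:540,::-1],None,fx=2.4,fy=2.4,interpolation=cv2.INTER_CUBIC))
for r in ctrl.search_frame('scene','dish0_c'): 
    X=w(p,r['xyz']); print(round(r['score'],2),np.round(RT.T@(X-tray(.105,0)),3),np.round(proj(p,X)))
E
```

```text
t 39.17 p [0.4984 0.161  0.2664] rv [ 1.263  1.171 -1.255] F [ 10.   4. -10.] w 0.13 j [-0.81  0.02  0.45  1.71 -0.01  1.4  -0.42]
0.94 [-0.137 -0.636 -0.116] [163. 258.]
0.86 [-0.171 -0.729 -0.111] [126. 249.]
0.83 [-0.018 -0.66  -0.12 ] [151. 302.]
0.39 [ 0.036 -0.385 -0.121] [266. 311.]
```

View pics/crop11.png

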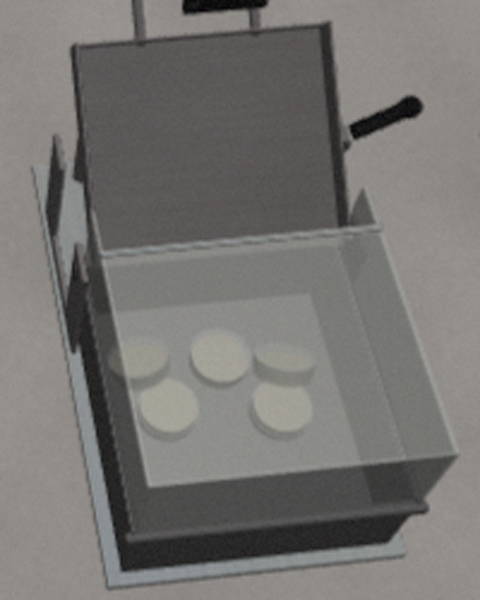

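All five dishes lie in the bin at crop (140,357), (220,355), (285,360), (168,408) and (282,408), and the tray is empty. Now I lower it along the reverse path.

Request:
step_arm --increments '[1.1,-0.7,0,0,0,0,1.1,-0.6,0,0,0,0,1.2,-0.5,0,0,0,0,1.2,-0.5,0,0,0,0,1.2,-0.4,0,0,0,0,1.2,-0.4,0,0,0,0,1.2,-0.3,0,0,0,0,1.3,-0.3,0,0,0,0,1.3,-0.2,0,0,0,0,0.8,-0.1,0,0,0,0,0,0,0,0,0,0]'

```text
time: 40.65
position: [0.4541, 0.164, 0.1499]
tool_rot: [1.257, 1.178, -1.261]
ft_force: [-4.8, 3.8, -1.3]
grip_width: 0.129
```

Request:
step_arm --increments '[0.5,0,0,0,0,0,0.5,-0.1,0,0,0,0,0.5,0,0,0,0,0,0.5,0,0,0,0,0,0.3,0,0,0,0,0,0,0,0,0,0,0,0,0,0,0,0,0]'

```text
time: 41.52
position: [0.4524, 0.1641, 0.1271]
tool_rot: [1.256, 1.18, -1.263]
ft_force: [-7.2, 3.3, -1.4]
grip_width: 0.125
```

```bash
python3 - <<'E'
from h import *
st();im,p=img('scene','scene12.png')
cv2.imwrite('pics/crop12.png',cv2.resize(im[150:400,340:540,::-1],None,fx=2.4,fy=2.4,interpolation=cv2.INTER_CUBIC))
for r in ctrl.spot_point('scene','tray_handle'): print(np.round(w(p,r['xyz']),3))
E
```

```text
t 41.52 p [0.4524 0.1641 0.1271] rv [ 1.256  1.18  -1.263] F [-7.2  3.3 -1.4] w 0.125 j [-0.82  0.03  0.43  1.99 -0.02  1.13 -0.45]
[0.455 0.157 0.147]
```

View pics/crop12.png

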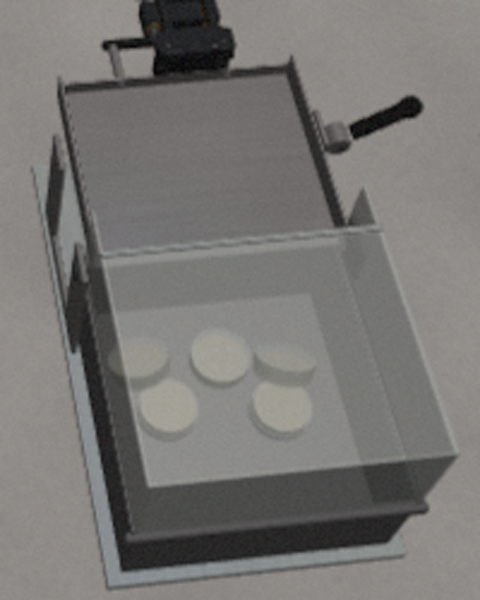

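Request:
step_arm --increments '[0.3,0,0,0,0,0,0.3,0,0,0,0,0,0.2,0,0,0,0,0,0,0,0,0,0,0,0,0,0,0,0,0]'

```text
time: 42.25
position: [0.4523, 0.1642, 0.1233]
tool_rot: [1.257, 1.181, -1.263]
ft_force: [-17.7, -1.3, 26.0]
grip_width: 0.128
```

Request:
step_arm --increments '[0.2,0,0,0,0,0,0,0,0,0,0,0,0,0,0,0,0,0]'

```text
time: 42.62
position: [0.4524, 0.1643, 0.1224]
tool_rot: [1.257, 1.182, -1.263]
ft_force: [-20.6, -1.5, 33.9]
grip_width: 0.125
```

The 26–34 N upward reaction shows the tray sits on its rests. I relax a little and release.

Request:
step_arm --increments '[-0.4,0,0,0,0,0,0,0,0,0,0,0]'

```text
time: 42.88
position: [0.4523, 0.1643, 0.1227]
tool_rot: [1.256, 1.18, -1.262]
ft_force: [-10.1, 2.2, 7.8]
grip_width: 0.124
```

Request:
step_arm --increments '[0,0,0,0,0,0,0,0,0,0,0,0,0,0,0,0,0,0]' --fingers 46

```text
time: 43.25
position: [0.4556, 0.1631, 0.1224]
tool_rot: [1.26, 1.174, -1.259]
ft_force: [-0.2, -0.1, -0.0]
grip_width: 0.378
```

Request:
step_arm --increments '[-2,0,0,0,0,0,-5,0,0,0,0,0,-5,0,0,0,0,0,0,0,0,0,0,0]'

```text
time: 43.75
position: [0.4577, 0.1643, 0.2465]
tool_rot: [1.267, 1.173, -1.252]
ft_force: [0.5, -0.4, -0.0]
grip_width: 0.461
```

```bash
python3 - <<'E'
from h import *
st();
for n in('scene','top','wrist'):
    im,p=img(n,n+'13.png')
    for k in('tray_handle','lever_pivot','lever_tip'):
        for r in ctrl.spot_point(n,k): print(n,k,round(r['score'],2),np.round(w(p,r['xyz']),3))
P=tray(-.025,.156,-.011);print(P)
for th in(0,.1,.2): 
    a=np.radians(35)-th; print(th,P+RT@np.array([0,.085*np.cos(a),.085*np.sin(a)]))
E
```

```text
t 43.75 p [0.4577 0.1643 0.2465] rv [ 1.267  1.173 -1.252] F [ 0.5 -0.4 -0. ] w 0.461 j [-0.83 -0.06  0.42  1.83  0.03  1.36 -0.49]
scene tray_handle 0.65 [0.457 0.158 0.139]
scene lever_pivot 0.95 [0.599 0.31  0.124]
scene lever_tip 0.86 [0.597 0.378 0.171]
scene lever_tip 0.52 [0.454 0.158 0.142]
top tray_handle 0.74 [0.454 0.163 0.142]
top tray_handle 0.52 [0.601 0.379 0.176]
top lever_pivot 0.75 [0.597 0.311 0.12 ]
top lever_tip 0.79 [0.601 0.379 0.174]
top lever_tip 0.65 [ 0.694 -0.362  0.005]
wrist tray_handle 0.73 [0.454 0.164 0.145]
wrist lever_pivot 0.69 [0.59  0.313 0.122]
[0.59481495 0.30935242 0.124     ]
0 [0.59961547 0.37881466 0.172754  ]
0.1 [0.59992706 0.38332334 0.16555924]
0.2 [0.60018757 0.38709292 0.15794923]
```

View pics/wrist13.png

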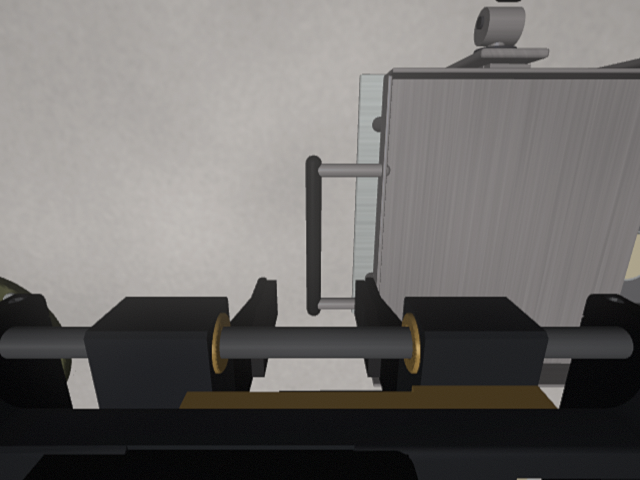

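The tray lies flat, with the handle at z about 0.141 and bar at wrist column 313, and the lever is still open with its tip at (0.599,0.379,0.173). I close the fingers and go above the lever, 55 mm out from the pivot.

```bash
python3 - <<'E'
from h import *
print(delta([.599,.365,.22],R=RH))
s=ctrl.get_state()
R=Ro.from_rotvec(s['tool_rot']).as_matrix(); print(Ro.from_matrix(R.T@RH).as_rotvec())
E
```

```text
[  2.2  13.  -21.1]
[0.00100137 0.00033675 0.0003453 ]
```

Request:
step_arm --increments '[0,3.2,-5.2,0,0,0,0,3.3,-5.3,0,0,0,0,3.3,-5.3,0,0,0,0,3.2,-5.3,0,0,0,2.2,0,0,0,0,0,0,0,0,0,0,0,0,0,0,0,0,0]' --fingers 0

```text
time: 45.22
position: [0.599, 0.3648, 0.2213]
tool_rot: [1.261, 1.175, -1.259]
ft_force: [-0.1, 0.1, -0.6]
grip_width: 0.004
```

```bash
python3 - <<'E'
from h import *
st();print(delta([.599,.365,.18],R=RH)); img('wrist','wrist14.png');im,p=img('scene','scene14.png')
cv2.imwrite('pics/crop14.png',cv2.resize(im[150:300,400:600,::-1],None,fx=3,fy=3))
E
```

```text
t 45.23 p [0.599  0.3648 0.2213] rv [ 1.261  1.175 -1.259] F [-0.1  0.1 -0.6] w 0.004 j [-0.86  0.44  0.39  1.32 -0.16  1.41 -0.55]
[ 4.1 -0.  -0. ]
```

View pics/wrist14.png

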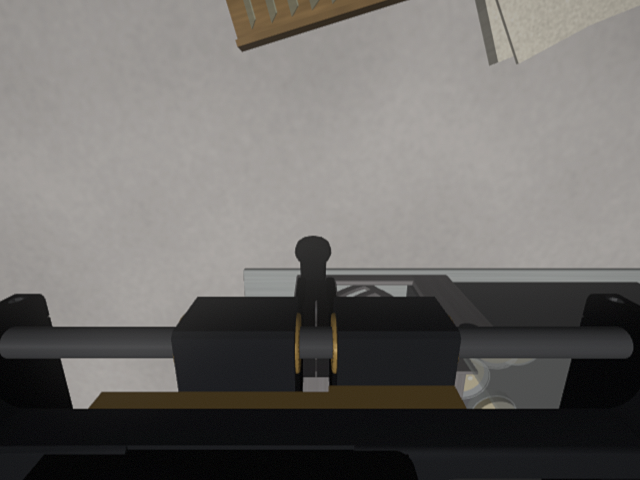

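View pics/crop14.png

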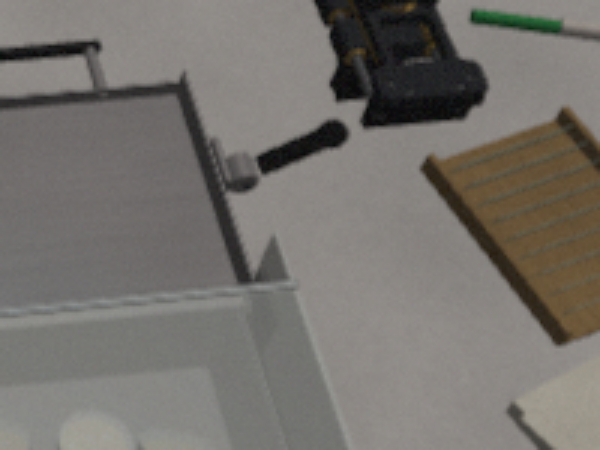

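The lever knob at wrist (313,250) is in line with the closed fingers at column 313. I press down.

Request:
step_arm --increments '[2,0,0,0,0,0,2,0,0,0,0,0,1.2,0,0,0,0,0,1.2,0,0,0,0,0,1.2,0,0,0,0,0,1,0,0,0,0,0,0,0,0,0,0,0]'

```text
time: 46.2
position: [0.5983, 0.3654, 0.1332]
tool_rot: [1.258, 1.176, -1.26]
ft_force: [-0.9, 1.5, 2.6]
grip_width: 0.005
```

Request:
step_arm --increments '[1.2,0,0,0,0,0,1.2,0,0,0,0,0,1.2,0,0,0,0,0,1,0,0,0,0,0,0.6,0,0,0,0,0,0,0,0,0,0,0]'

```text
time: 46.95
position: [0.5984, 0.3653, 0.0814]
tool_rot: [1.258, 1.176, -1.26]
ft_force: [1.1, 0.2, -1.1]
grip_width: 0.006
```

```bash
python3 - <<'E'
from h import *
st();im,p=img('scene','scene15.png')
cv2.imwrite('pics/crop15.png',cv2.resize(im[150:300,400:600,::-1],None,fx=3,fy=3))
E
```

```text
t 46.95 p [0.5984 0.3653 0.0814] rv [ 1.258  1.176 -1.26 ] F [ 1.1  0.2 -1.1] w 0.006 j [-0.85  0.54  0.36  1.48 -0.2   1.16 -0.52]
```

View pics/crop15.png

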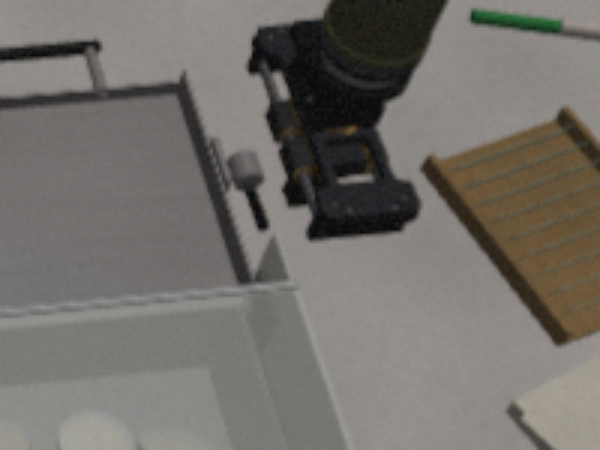

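The lever now points down from its pivot at crop (250,170), and the force is about zero. I back off upward and check.

Request:
step_arm --increments '[-3,0,-1,0,0,0,-5,0,-2,0,0,0,-5,0,-3,0,0,0,-4,0,-3,0,0,0,0,0,-4,0,0,0,0,0,-4,0,0,0,0,0,0,0,0,0,0,0,0,0,0,0]'

```text
time: 48.0
position: [0.6107, 0.5344, 0.2524]
tool_rot: [1.259, 1.175, -1.259]
ft_force: [-0.5, -0.1, 1.2]
grip_width: 0.006
```

```bash
python3 - <<'E'
from h import *
st()
P=tray(-.025,.156,-.011)
for n in('scene','top','wrist'):
    im,p=img(n,n+'16.png')
    if n=='scene':cv2.imwrite('pics/crop16.png',cv2.resize(im[150:400,340:540,::-1],None,fx=2.4,fy=2.4,interpolation=cv2.INTER_CUBIC))
    for k in('tray_handle','lever_tip','display0_c','dropper_c'):
        for r in ctrl.spot_point(n,k):
            X=w(p,r['xyz']); print(n,k,round(r['score'],2),np.round(X,3), np.round(RT.T@(X-P),3) if k=='lever_tip' else '')
E
```

```text
t 48.0 p [0.6107 0.5344 0.2524] rv [ 1.259  1.175 -1.259] F [-0.5 -0.1  1.2] w 0.006 j [-0.92  0.71  0.35  0.87 -0.22  1.6  -0.72]
scene tray_handle 0.74 [0.456 0.159 0.142] 
scene lever_tip 0.62 [0.595 0.346 0.049] [-0.002  0.036 -0.075]
scene display0_c 0.86 [ 0.717 -0.244  0.009] 
scene dropper_c 0.87 [ 0.683 -0.123  0.041] 
top tray_handle 0.95 [0.451 0.162 0.143] 
top lever_tip 0.46 [0.6   0.347 0.049] [ 0.002  0.038 -0.075]
top display0_c 0.94 [ 0.716 -0.244  0.008] 
top dropper_c 0.49 [ 0.687 -0.118  0.044] 
wrist lever_tip 0.53 [0.593 0.345 0.045] [-0.004  0.035 -0.079]
```

View pics/crop16.png

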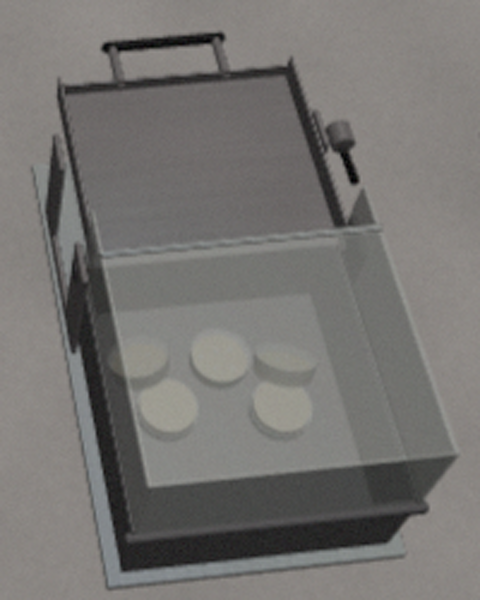

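View pics/wrist16.png

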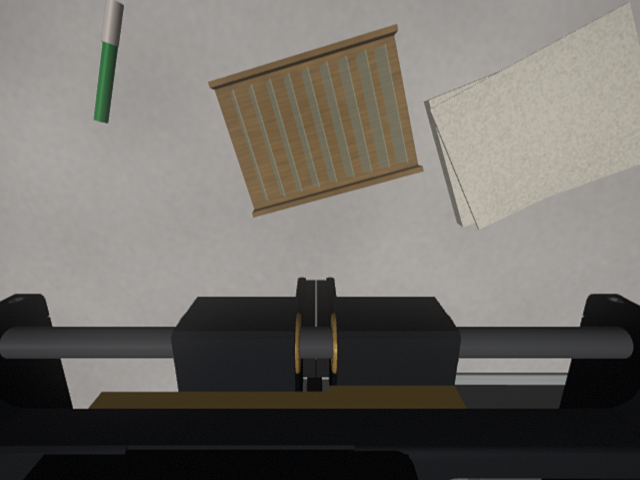

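The lever tip sits at (+0.036, -0.076) from its pivot, 65° below level, so it is home. The tray is flat, all five dishes are in the bin, the display and bottle are unmoved, and the arm is clear. I hand the job in.

```bash
python3 - <<'E'
from h import *
print(ctrl.close_job())
E
```

```text
the job is handed in; nothing more can be done
None
```

The job is done and handed in at about 48 s of robot time, well under the 210 s limit; no verdict came back.

- **Dishes:** There were five small dishes on the mat. One got knocked aside about 4 cm partway through, so I measured it again before picking it. All five went onto the tray first and slid into the bin when I lifted the tray to about 0.6 rad. In the last picture all five are in the bin; two appear to lean on their neighbours. The networks did not detect dishes through the hood, so this rests on the picture alone.
- **Tray:** I lowered it while holding the handle until it sat on its rests, then released. The handle measures about 0.14 m above the table, as it should when flat. While seating the tray the wrist force reached about 34 N; the arm saw no more than that at any reading.
- **Lever:** I pressed it past centre and it snapped home. All three cameras put the tip about 65° below level, roughly 1.74 rad.
- **Left alone:** The first display dish and the dropper bottle measured within 4 mm of where they started. The second display dish looks unmoved in the pictures, and I did not go near the blue and red look-alikes.

No check failed. The readings differed from one another by up to about 7 mm.

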